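# Tighten the switch-box cover screw

### The arm

A 7-joint arm with a two-finger parallel gripper is mounted at the origin on the work surface. World frame = base frame: x ahead of the robot, y to its left, z up, the work surface at z = 0. Lengths are in m, angles in rad, forces in N, time in s.
With the tool pointing down it reaches from about 0.35 to 0.9 m from the base axis. Payload 19.9 kg.
Tool frame: the origin (TCP) lies midway between the tips of the shut fingers; the grasp point (between the pads) lies 19 mm behind it; z points along the fingers, y is the direction in which the jaws open and shut (so a half turn about z gives the same grasp; the last joint's range is limited). The gripper opens to 85 mm and grips with 20 to 120 N. Pads are 22 mm wide; open, the fingers measure 114 mm over their backs; the gripper's body (76 mm by 85 mm) begins 54 mm behind the grasp point. The pads swing forward as they close: fully open they stand 13 mm farther back than shut.
Start: joints at [-0.042, 0.417, -0.01, 1.614, 0.005, 1.111, -0.053], TCP at [0.625, 0, 0.231] pointing down, gripper open.
Joint ranges: [-2.81, 2.81], [-0.39, 2.02], [-1.27, 1.25], [0.06, 2.57], [-1.19, 4.33], [0.19, 2], [-2.82, 2.82]. Speed limits (rad/s): [1.89, 1.89, 2.39, 2.39, 3.01, 3.01, 3.01].

### API

Orientations are given as a unit quaternion [w, x, y, z].
In Python, from station import env gives the robot as it stands.
- The arm moves only by the tool drive_tool, never from a script. Its argument "steps" is a list of rows, each a list of 3 entries, a list of its own where there are three numbers: the turn, a rotation vector about the tool's x, y, z in units of 6 degrees (1.0 is 6 degrees), then the shift along the tool's x, y, z in mm, then the finger opening in mm, from 0 to 85.4. In form: [[[ax, ay, az], [dx, dy, dz], grip], ...]. A call has exactly 10 rows; each row shifts and turns the pose as measured when the row begins, along the tool's axes as they then stand; what a row does not reach is not made up. A row lasts 1/12 s, in which the tool goes at most 41.7 mm and 7.16 degrees, less where a joint would pass 70% of its speed; a pose out of reach is approached as far as the arm can. A call is refused whole if a number of a shift passes 41.7 or a number of a turn 1, either way. A call with a gripper value outside its range is refused whole. The fingers move at their own pace and stop on an object; "squeeze" is the grip in N (left out, the last holds). Time passes only in rows, so rows that do not move let the fingers close, or fill a call up. It gives the time, the measured TCP pose, the force and the opening at its end, in the units of the state.
- env.state(): the state, without advancing time (a new reading comes with each control period).
- env.capture(name): name is "scene" or "side" or "wrist"; returns a dict with "frame" (480x640x3 uint8, blue, green, red), "K" (3x3 intrinsics, pixels), "origin" and "attitude" of the camera in the world. Camera axes: x right, y up, looking along -z (the intrinsics and any distortion apply to the point x, -y, -z); pixel columns grow to the right and rows downward; lengths in m; the calibration is good to about 2 mm. A picture is of the moment at which its call begins. There is no depth.
- env.job_done(): hands the job in, once; it reports no verdict.
Trained networks look in a picture, given as the dict that the camera call returned (one of the last four; its "shot" number tells which), for a name from the list of things; names that differ only in an ending like _2 or _b are one class to them, and where a whole thing is asked for, a point or a joint stands for the part that bears it (a point fixed in the world has none). Each returns a list of dicts, best first, with "p" (0 to 1); they miss things now and then, are a little off and sometimes report something else, mostly with a low value. They report only what shows in the picture. A call takes as long as a camera call. They do not tell look-alikes from the thing itself.
- env.search_frame(picture, thing): "bbox" ([left, top, right, bottom] in pixels, round what is visible of it).
- env.tip_of(picture, thing): "at" ([row, column] in pixels: a listed point, or the origin of a listed thing).
The state is a dict: "clock": time; "qpos": joint angles; "qvel": joint speeds; "tau": joint torques, N m; "tcp_pos": TCP position; "orientation": TCP orientation; "ft_force": force on the tool from outside, world axes, zero at the start; "ft_torque": the same for the moment, N m; "width": finger opening in m.
Only numpy, scipy, OpenCV 4.12 (cv2) and the standard library are available. Lean on these libraries where they do the work, as an engineer would, in place of code of your own. Each camera call takes 0.05 s, during which the arm holds its last target.

### The job

One cover screw of the grey bench switch box still stands proud of its collar. Take the black square-handled flat-blade screwdriver from the wooden rack, set its blade in that screw's slot, and, pushing down so that the blade stays seated, turn the screw clockwise to its stop, fully home and flush with its collar. Then stand the screwdriver upright in the same rack hole it came from, let go of it and leave it there.

Things in the scene. Friction and masses are not known exactly. Their poses are not given: they have to be found in the camera images.
- driver: Flat-blade screwdriver, loose, about 110 g, upright in a rack hole. Origin: centre of the underside of its round guard (40 mm across, 6 mm thick, resting on the rack top); z up. Black square handle 28 x 28 mm, flats across x and y, from 6 to 76 mm above the origin. Below: 8 mm shank, then the blade, 14 mm wide along x, 3 mm thick along y, ending 55 mm below the origin.
- driver_tip (a point): Middle of the blade's lower edge, on the screwdriver's axis 55 mm below the origin of driver. x along the blade's width, z up the shank.
- rack: Fixed wooden rack, origin centre of its foot: 75 mm (x) by 260 mm (y), top 75 mm above the counter, open underneath. Three 26 mm square holes at y = -75, 0, +75 mm, screwdriver's x along the rack's x. An awl (round pear-shaped wooden handle, 58 mm above the top) and a T-handled key (60 mm above it, bar 80 mm along x) stand in the other two; which tool is in which hole varies.
- screw_mount: Fixed collar round the loose screw: aluminium ring 52 mm outside, 40 inside, 17 high, origin at its underside, 45 mm above the counter on the switch box (180 mm along x, 95 wide, fixed). A like collar 110 mm off along x, at the box's other end, holds a screw already home (flush, slot along the box); which end is loose varies. A toggle between them reaches 70 mm above the counter.
- slot (a point): Centre of the loose screw's slot floor, moving with it; x along the slot, z up; at the start 54 mm above the counter. Slot 20 x 6 mm, straight walls 5 mm deep (blade has 3 mm play along, 1.5 mm across, 14 degrees of angle), above that flaring steeply to 29 x 15 mm at the rim, 14 mm above this point, so a blade some mm off slides in. Brass head 38 mm across, at the start 6 mm above its collar.
- screw (a joint): Turn of the loose screw in rad, clockwise seen from above: 0 at the start, 1.2 at its stop. It sinks 5 mm per rad, 6 mm in all, so the blade must follow it down. Home, it is flush with its collar, slot along the box. Stiff (0.15 N m) and self-locking: a push does not turn it and it stays where left.
There are look-alikes about, which are no part of the job. What is shaped like the driver but orange or red is not meant.

How it is judged:
By the outcome, as a careful person would: the job done as asked, in the order asked, and still so for the second after the job is handed in, with the robot touching nothing.
It also fails if it takes over 56 s, if anything falls off the work surface, if the arm or the gripper's body presses on something with over 40 N, if the wrist force passes 120 N, or if a joint passes its speed limit or range.

## Working session

There is one attempt and no reset: what is moved stays moved. The work goes in short steps, Python scripts to look and compute and a tool call to move; the robot and the scene stay as the last step left them, time stands still between calls to the robot, and variables do not carry over. Pictures are saved under pics/ and viewed, and the job is handed in when it is done.

Besides the shell and the picture viewer there is one more tool, called after "Request:" in YAML: its name, and indented under it one key for each argument. drive_tool: Moves the arm, as the interface text tells. Its arguments: {"type":"object","properties":{"steps":{"type":"array","items":{"type":"array"}},"squeeze":{"type":"number"}},"required":["steps"]}

```bash
ls; mkdir -p pics
cat > h.py <<'E'
import numpy as np, cv2
from station import env
from scipy.spatial.transform import Rotation as R
def rot(q): 
    q=np.asarray(q,float)
    return q if q.shape==(3,3) else R.from_quat([q[1],q[2],q[3],q[0]]).as_matrix()
def ray(c,u,v):
    K=np.array(c["K"]); d=np.array([(u-K[0,2])/K[0,0],(v-K[1,2])/K[1,1],1.]); d=d*[1,-1,-1]
    return np.array(c["origin"]),rot(c["attitude"])@d
def onz(c,u,v,z):
    o,d=ray(c,u,v); return o+d*(z-o[2])/d[2]
def proj(c,p):
    q=rot(c["attitude"]).T@(np.array(p)-np.array(c["origin"])); q=q*[1,-1,-1]
    K=np.array(c["K"]); return K[0,0]*q[0]/q[2]+K[0,2],K[1,1]*q[1]/q[2]+K[1,2]
def tri(rs):
    A=0;b=0
    for o,d in rs:
        d=d/np.linalg.norm(d);P=np.eye(3)-np.outer(d,d);A=A+P;b=b+P@o
    return np.linalg.solve(A,b)
E
python3 - <<'E'
from h import *
np.set_printoptions(precision=4,suppress=True)
print(env.state())
for n in ["scene","side","wrist"]:
    c=env.capture(n); cv2.imwrite(f"pics/{n}0.png",c["frame"])
    print(n,{k:v for k,v in c.items() if k!="frame"})
    for t in ["driver","rack","screw_mount"]: print(t,env.search_frame(c,t)[:4])
    for t in ["driver","driver_tip","slot","rack","screw_mount"]: print(t,env.tip_of(c,t)[:4])
E
```

```text
pics
{'clock': 0.0, 'qpos': array([-0.0415,  0.4179, -0.0103,  1.6142,  0.0047,  1.1107, -0.053 ]), 'qvel': array([-0.0002,  0.0013, -0.0025,  0.0011,  0.0008, -0.0022,  0.0002]), 'tau': array([  0.0003, -86.4445,   0.6793, -43.4904,   0.0192,   0.0074,
         0.0001]), 'tcp_pos': array([ 0.6246, -0.0001,  0.2307]), 'orientation': array([-0.0004,  0.7071,  0.7071, -0.0005]), 'ft_force': array([ 0.1274, -0.18  , -0.0367]), 'ft_torque': array([ 0.0057, -0.0045, -0.0507]), 'width': 0.08548105438564002}
scene {'K': array([[620.8222,   0.    , 320.5817],
       [  0.    , 620.8222, 247.6036],
       [  0.    ,   0.    ,   1.    ]]), 'origin': array([ 1.3542, -0.1967,  0.8562]), 'attitude': array([0.7235, 0.3052, 0.2525, 0.5654]), 'shot': 1}
driver [{'bbox': [431.9, 190.5, 455.2, 248.2], 'p': 0.76}, {'bbox': [385.7, 161.5, 414.0, 219.2], 'p': 0.7}, {'bbox': [439.7, 160.4, 457.7, 195.6], 'p': 0.63}, {'bbox': [267.3, 232.3, 283.4, 248.4], 'p': 0.53}]
rack [{'bbox': [369.7, 207.8, 517.7, 272.4], 'p': 0.72}]
screw_mount [{'bbox': [260.4, 233.9, 284.6, 258.3], 'p': 0.65}]
driver [{'at': [277.
[... 1140 characters left out ...]
p': 0.65}]
rack [{'at': [218.5, 318.9], 'p': 0.89}]
screw_mount [{'at': [286.5, 299.1], 'p': 0.79}]
wrist {'K': array([[379.5484,   0.    , 320.3039],
       [  0.    , 379.5484, 243.6245],
       [  0.    ,   0.    ,   1.    ]]), 'origin': array([0.6241, 0.0755, 0.3738]), 'attitude': array([ 0.9887, -0.1498,  0.0002,  0.0004]), 'shot': 3}
driver [{'bbox': [35.7, 0.0, 91.8, 10.0], 'p': 0.75}]
rack [{'bbox': [139.7, 0.0, 260.6, 116.5], 'p': 0.61}]
screw_mount [{'bbox': [148.9, 293.0, 204.4, 335.5], 'p': 0.92}]
driver []
driver_tip [{'at': [3.9, 85.9], 'p': 0.63}, {'at': [323.2, 177.8], 'p': 0.34}]
slot [{'at': [326.5, 176.6], 'p': 0.84}]
rack []
screw_mount [{'at': [319.6, 184.3], 'p': 0.91}]
```

View pics/scene0.png

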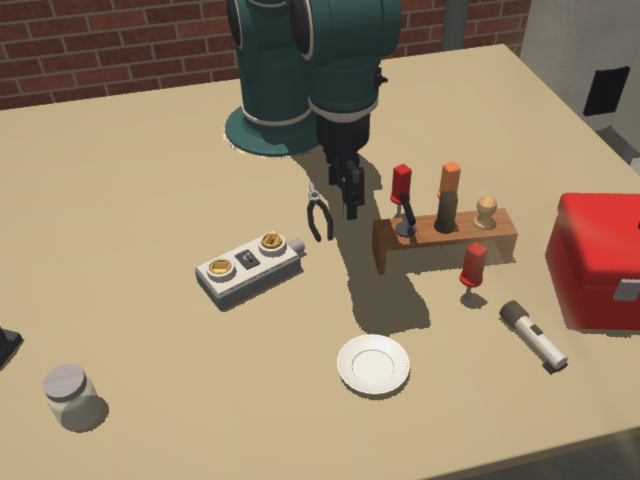

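View pics/side0.png

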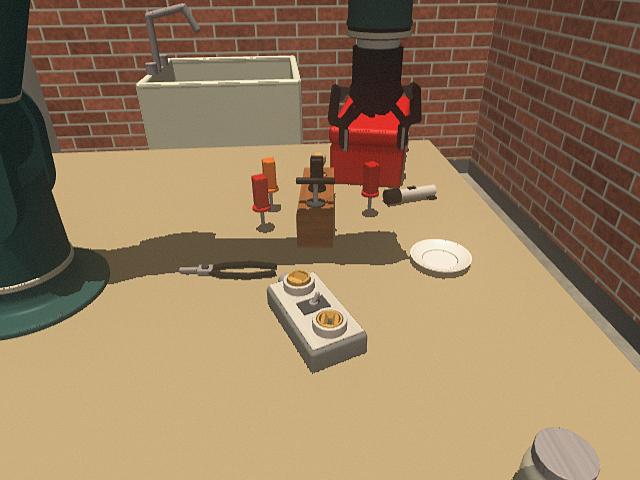

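View pics/wrist0.png

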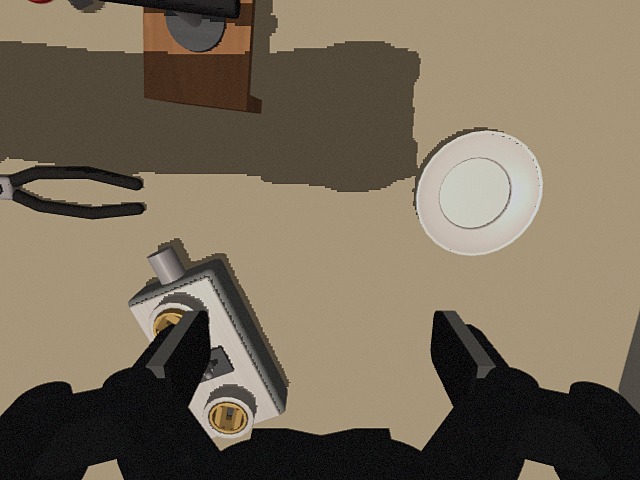

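Driver candidates (scene pixels): black in the rack's middle hole (446,212), red (401,183), orange (450,180), red (473,263). The black one in the rack fits the description. I'll check it and the two screws in close crops.

Run:
```python
import cv2,numpy as np
s=cv2.imread("pics/scene0.png");d=cv2.imread("pics/side0.png");w=cv2.imread("pics/wrist0.png")
def cr(i,x0,y0,x1,y1): return cv2.resize(i[y0:y1,x0:x1],(400,300),interpolation=cv2.INTER_CUBIC)
cv2.imwrite("pics/crop0.png",np.vstack([np.hstack([cr(s,380,160,520,265),cr(s,190,215,310,305)]),np.hstack([cr(d,260,255,380,345),cr(w,120,240,300,445)])]))
```

```text
(no output)
```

View pics/crop0.png

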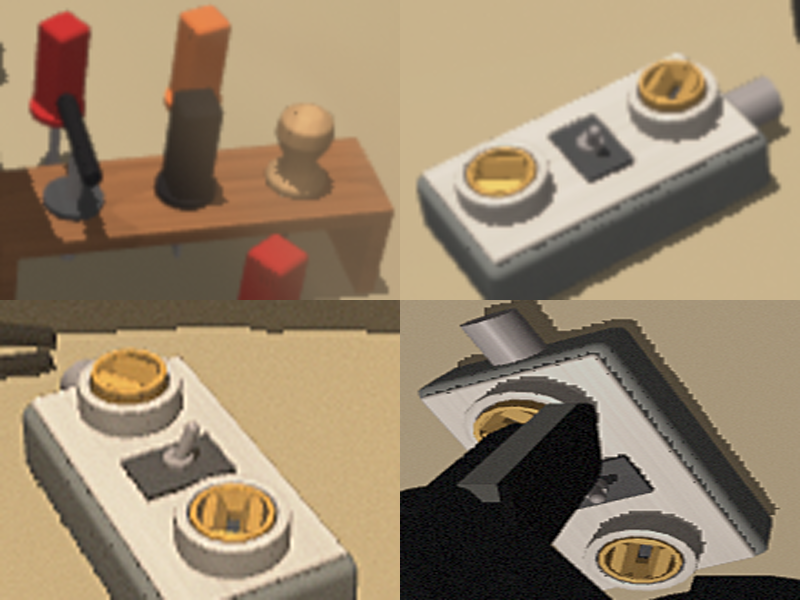

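Run:
```python
from h import *
np.set_printoptions(precision=4,suppress=True)
C={n:env.capture(n) for n in ["scene","side","wrist"]}
s,d,w=C["scene"],C["side"],C["wrist"]
D=tri([ray(s,445,225),ray(d,317.7,189.7)]);print("driver",D, onz(s,445,225,.075),onz(d,317.7,189.7,.075))
print("rack",onz(s,436.4,256.6,0),onz(d,318.9,218.5,0))
for nm,z,pts in [("slot",.054,[(s,269.7,245.5),(d,297.2,281.4),(w,176.6,326.5)]),("mount",.045,[(s,270.6,250.3),(d,299.1,286.5),(w,184.3,319.6)])]:
    print(nm,tri([ray(*p) for p in pts]),[onz(*p,z) for p in pts])
print("other collar top",onz(s,221,267,.062),onz(d,330,321,.062),onz(w,229,416,.062))
```

```text
driver [0.5474 0.2219 0.0737] [0.5446 0.2238 0.075 ] [0.5485 0.2125 0.075 ]
rack [0.5507 0.2127 0.    ] [0.5507 0.2147 0.    ]
slot [ 0.4895 -0.105   0.0545] [array([ 0.4935, -0.1061,  0.054 ]), array([ 0.4885, -0.1007,  0.054 ]), array([ 0.4881, -0.1059,  0.054 ])]
mount [ 0.4924 -0.1042  0.0434] [array([ 0.4975, -0.1058,  0.045 ]), array([ 0.4913, -0.1031,  0.045 ]), array([ 0.4925, -0.1035,  0.045 ])]
other collar top [ 0.5359 -0.2027  0.062 ] [ 0.5317 -0.2128  0.062 ] [ 0.5327 -0.2019  0.062 ]
```

Request:
drive_tool:
  steps:
    - [[0,0,0],[16,-15,-14],85]
    - [[0,0,0],[16,-15,-14],85]
    - [[0,0,0],[16,-15,-14],85]
    - [[0,0,0],[16,-15,-14],85]
    - [[0,0,0],[16,-15,-14],85]
    - [[0,0,0],[0,0,0],85]
    - [[0,0,0],[0,0,0],85]
    - [[0,0,0],[0,0,0],85]
    - [[0,0,0],[0,0,0],85]
    - [[0,0,0],[0,0,0],85]
  squeeze: 60

```text
clock: 2.33
tcp_pos: [0.547, 0.0816, 0.3028]
orientation: [-0.0, 0.708, 0.706, -0.001]
ft_force: [-0.4, 0.1, -0.2]
width: 0.0851
```

Run:
```python
from h import *
np.set_printoptions(precision=4,suppress=True)
c=env.capture("wrist"); cv2.imwrite("pics/wrist1.png",c["frame"])
np.savez("w1.npz",K=c["K"],origin=c["origin"],attitude=c["attitude"])
print(c["origin"],env.state()["tcp_pos"],env.state()["orientation"])
for t in ["driver","driver_tip","rack"]: print(t,env.tip_of(c,t)[:3],env.search_frame(c,t)[:3])
```

```text
[0.5465 0.1572 0.4452] [0.547  0.0815 0.3027] [-0.0003  0.708   0.7062 -0.001 ]
driver [{'at': [119.3, 468.3], 'p': 0.89}, {'at': [50.3, 318.1], 'p': 0.77}, {'at': [35.0, 176.7], 'p': 0.64}] [{'bbox': [442.2, 68.6, 504.5, 195.7], 'p': 0.97}, {'bbox': [140.4, 0.0, 199.7, 93.1], 'p': 0.8}, {'bbox': [298.8, 7.4, 346.8, 75.9], 'p': 0.57}]
driver_tip [{'at': [76.6, 450.0], 'p': 0.83}, {'at': [89.3, 193.3], 'p': 0.62}] [{'bbox': [444.4, 69.9, 501.0, 195.8], 'p': 0.95}, {'bbox': [295.8, 8.9, 345.3, 76.7], 'p': 0.7}]
rack [{'at': [63.0, 316.5], 'p': 0.84}] [{'bbox': [265.8, 0.0, 368.9, 201.1], 'p': 0.55}]
```

View pics/wrist1.png

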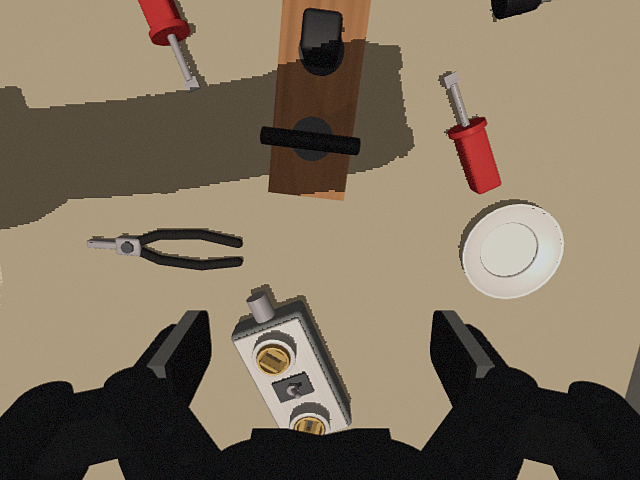

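Request:
drive_tool:
  steps:
    - [[0,0,0],[18,0,0],85]
    - [[0,0,0],[18,0,0],85]
    - [[0,0,0],[18,0,0],85]
    - [[0,0,0],[18,0,0],85]
    - [[0,0,0],[18,0,0],85]
    - [[0,0,0.7],[0,0,0],85]
    - [[0,0,0.6],[0,0,0],85]
    - [[0,0,0],[0,0,0],85]
    - [[0,0,0],[0,0,0],85]
    - [[0,0,0],[0,0,0],85]

```text
clock: 3.52
tcp_pos: [0.5473, 0.1755, 0.3024]
orientation: [-0.0, 0.755, 0.655, -0.001]
ft_force: [0.4, -0.9, -0.4]
width: 0.0852
```

Run:
```python
from h import *
np.set_printoptions(precision=4,suppress=True)
c=env.capture("wrist"); cv2.imwrite("pics/wrist2.png",c["frame"])
np.savez("w2.npz",K=c["K"],origin=c["origin"],attitude=c["attitude"])
print(c["origin"],env.state()["tcp_pos"],env.state()["orientation"])
for t in ["driver","driver_tip","rack"]: print(t,env.tip_of(c,t)[:3],env.search_frame(c,t)[:3])
for a in env.tip_of(c,"driver")[:3]: print(onz(c,a["at"][1],a["at"][0],.075))
```

```text
[0.5572 0.2504 0.4449] [0.5473 0.1754 0.3025] [-0.0002  0.7553  0.6554 -0.001 ]
driver [{'at': [50.3, 180.7], 'p': 0.98}, {'at': [152.1, 178.3], 'p': 0.87}, {'at': [190.9, 460.2], 'p': 0.85}] [{'bbox': [291.8, 137.1, 338.9, 188.2], 'p': 0.9}, {'bbox': [430.8, 145.6, 501.4, 256.5], 'p': 0.69}, {'bbox': [128.0, 80.7, 208.7, 200.1], 'p': 0.69}]
driver_tip [{'at': [199.8, 200.9], 'p': 0.84}, {'at': [150.6, 436.4], 'p': 0.81}, {'at': [105.3, 200.7], 'p': 0.61}] [{'bbox': [431.0, 142.6, 501.2, 254.1], 'p': 0.78}, {'bbox': [149.1, 2.4, 206.2, 108.5], 'p': 0.72}, {'bbox': [121.4, 83.1, 209.1, 204.1], 'p': 0.7}]
rack [{'at': [155.3, 312.3], 'p': 0.59}] [{'bbox': [263.4, 0.3, 354.8, 287.9], 'p': 0.63}]
[0.4436 0.3303 0.075 ]
[0.4196 0.2455 0.075 ]
[0.6834 0.1708 0.075 ]
```

View pics/wrist2.png

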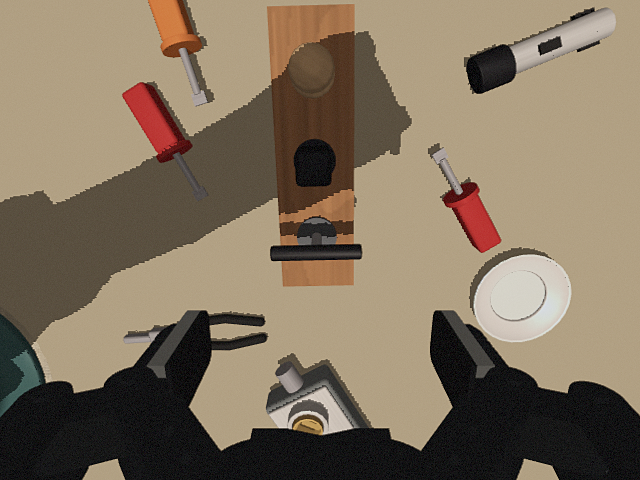

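Run:
```python
from h import *
i=cv2.imread("pics/wrist2.png")[120:200,260:370]
i=np.clip((i/255.)**0.5*255,0,255).astype(np.uint8)
cv2.imwrite("pics/crop2.png",cv2.resize(i,None,fx=7,fy=7,interpolation=cv2.INTER_NEAREST))
c=dict(np.load("w2.npz"))
for p in [(267,7),(354,5),(354,286),(283,286)]: print(onz(c,*p,.075).round(4))
```

```text
[0.525  0.3526 0.075 ]
[0.5988 0.3436 0.075 ]
[0.5691 0.085  0.075 ]
[0.4947 0.0955 0.075 ]
```

View pics/crop2.png

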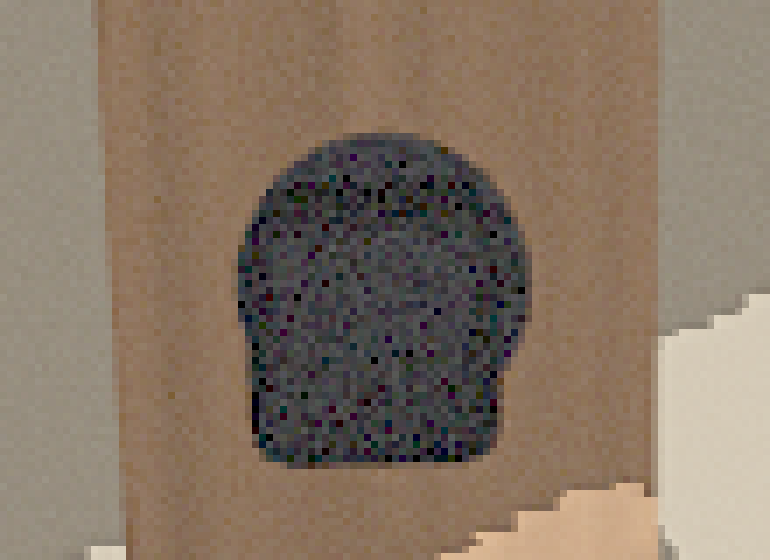

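Run:
```python
from h import *
c=dict(np.load("w2.npz"))
print(onz(c,314.9,159.3,.080), onz(c,313.6,186.6,.151))
a,b=onz(c,260+253/7,186,.151),onz(c,260+497/7,186,.151);print(a,b,np.linalg.norm(a-b))
y=np.radians(-6.8);print("handle centre from front edge",onz(c,313.6,186.6,.151)+.014*np.array([-np.sin(y),np.cos(y),0]))
s=env.state();Rm=rot(s["orientation"]);print(Rm)
t=np.array([.5465,.2185,s["tcp_pos"][2]]);print("tool shift mm",Rm.T@(t-s["tcp_pos"])*1000)
```

```text
[0.54724497 0.22104777 0.08      ] [0.54520083 0.20639732 0.151     ]
[0.53188269 0.20874946 0.151     ] [0.55860805 0.20497152 0.151     ] 0.026991066697195983
handle centre from front edge [0.54685849 0.22029884 0.151     ]
[[ 1.42476563e-01  9.89796627e-01 -1.75128270e-03]
 [ 9.89797533e-01 -1.42478264e-01 -8.87609157e-04]
 [-1.12807227e-03 -1.60695179e-03 -9.99998073e-01]]
tool shift mm [ 4.24093032e+01 -6.89221376e+00 -3.67653745e-02]
```

Request:
drive_tool:
  steps:
    - [[0,0,-0.2],[15,-2.2,0],85]
    - [[0,0,0],[15,-2,0],85]
    - [[0,0,0],[12,-1.5,0],85]
    - [[0,0,0],[2,0,10],85]
    - [[0,0,0],[0,0,25],85]
    - [[0,0,0],[0,0,25],85]
    - [[0,0,0],[0,0,25],85]
    - [[0,0,0],[0,0,25],85]
    - [[0,0,0],[0,0,10],85]
    - [[0,0,0],[0,0,0],85]

```text
clock: 4.75
tcp_pos: [0.5469, 0.2232, 0.1752]
orientation: [0.0, 0.747, 0.665, -0.0]
ft_force: [-0.7, -0.3, -0.2]
width: 0.0848
```

Run:
```python
from h import *
np.set_printoptions(precision=4,suppress=True)
s=env.state();Rm=rot(s["orientation"]);print(s["tcp_pos"],s["orientation"],"jaw yaw",np.degrees(np.arctan2(Rm[1,1],Rm[0,1])),Rm[:,2])
t=np.array([.547,.2203,.101]);print("tool shift mm",Rm.T@(t-s["tcp_pos"])*1000)
c=env.capture("wrist");cv2.imwrite("pics/wrist3.png",c["frame"])
```

```text
[0.5469 0.2232 0.1752] [ 0.0001  0.7472  0.6646 -0.    ] jaw yaw -6.6953409689244285 [ 0.0001 -0.0001 -1.    ]
tool shift mm [-2.8986  0.4151 74.2426]
```

View pics/wrist3.png

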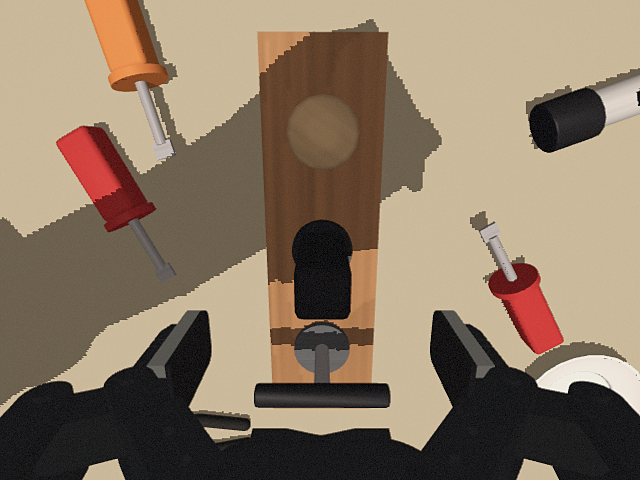

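Request:
drive_tool:
  steps:
    - [[0,0,0],[-2.5,0.4,0],85]
    - [[0,0,0],[0,0,18],85]
    - [[0,0,0],[0,0,18],85]
    - [[0,0,0],[0,0,18],85]
    - [[0,0,0],[0,0,14],85]
    - [[0,0,0],[0,0,3],85]
    - [[0,0,0],[0,0,0],20]
    - [[0,0,0],[0,0,0],10]
    - [[0,0,0],[0,0,0],10]
    - [[0,0,0],[0,0,0],10]
  squeeze: 80

```text
clock: 5.63
tcp_pos: [0.5552, 0.222, 0.117]
orientation: [0.004, 0.748, 0.664, 0.009]
ft_force: [-1.9, -0.8, 1.1]
width: 0.0384
```

Request:
drive_tool:
  steps:
    - [[0,0,0],[0,0,0],10]
    - [[0,0,0],[0,0,0],10]
    - [[0,0,0],[0,0,0],10]
    - [[0,0,0],[0,0,0],10]
    - [[0,0,0],[0,0,0],10]
    - [[0,0,0],[0,0,0],10]
    - [[0,0,0],[0,0,0],10]
    - [[0,0,0],[0,0,0],10]
    - [[0,0,0],[0,0,0],10]
    - [[0,0,0],[0,0,0],10]

```text
clock: 6.47
tcp_pos: [0.5558, 0.2222, 0.1188]
orientation: [0.004, 0.748, 0.664, 0.01]
ft_force: [-0.3, -0.1, -0.9]
width: 0.0272
```

Run:
```python
from h import *
np.set_printoptions(precision=5,suppress=True)
s=env.state();Rm=rot(s["orientation"]);print(s["tcp_pos"],s["orientation"],s["ft_force"],s["width"],s["qpos"],"jaw yaw",np.degrees(np.arctan2(Rm[1,1],Rm[0,1])),Rm[:,2])
c=env.capture("wrist");cv2.imwrite("pics/wrist4.png",c["frame"])
```

```text
[0.55579 0.22223 0.11884] [0.00392 0.74756 0.6641  0.01031] [-0.26652 -0.11924 -0.89608] 0.02722131546002357 [-0.35297  0.48883 -0.10269  1.79103  0.06687  0.84302 -0.60524] jaw yaw -6.772434290382214 [ 0.02062  0.00784 -0.99976]
```

View pics/wrist4.png

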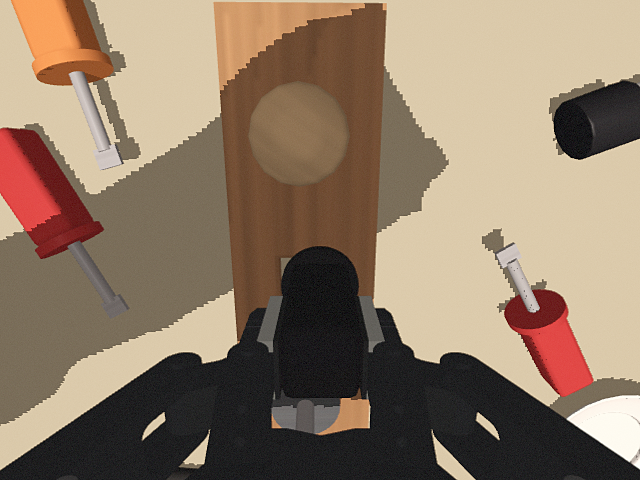

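Run:
```python
from h import *
a=[]
for n,(x0,y0,x1,y1) in [("scene",(380,130,520,270)),("side",(250,90,390,250))]:
    c=env.capture(n);cv2.imwrite(f"pics/{n}4.png",c["frame"]);i=c["frame"][y0:y1,x0:x1];i=((i/255.)**.6*255).astype(np.uint8);a.append(cv2.resize(i,(400,420),interpolation=cv2.INTER_CUBIC))
cv2.imwrite("pics/crop4.png",np.hstack(a))
print(env.state()["tcp_pos"])
```

```text
[0.55580606 0.22222333 0.11885654]
```

View pics/crop4.png

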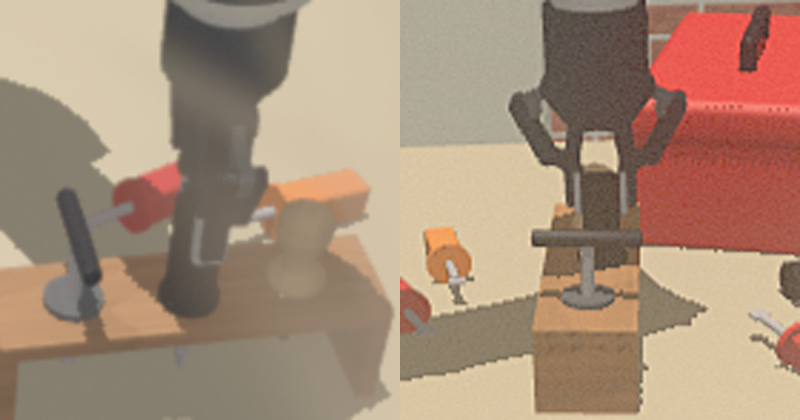

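View pics/scene4.png

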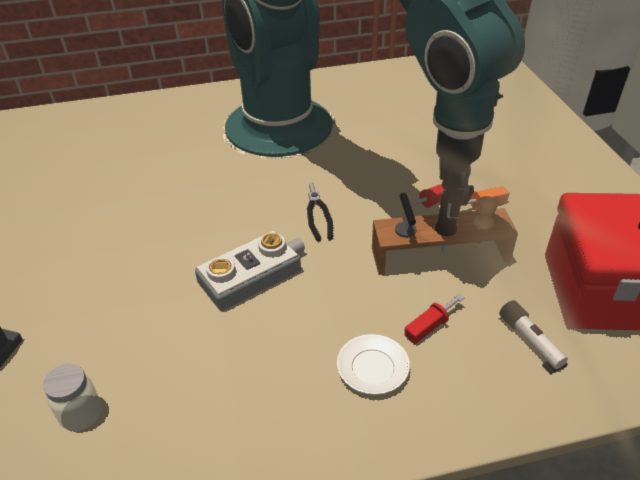

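View pics/side4.png

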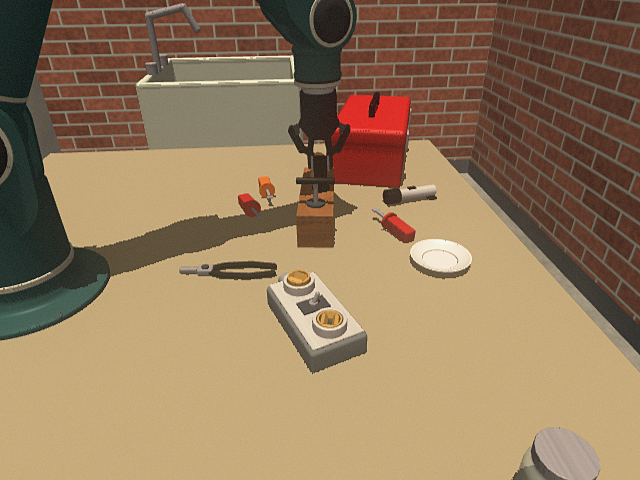

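Run:
```python
from h import *
c=env.capture("wrist")
i=((c["frame"][225:420,225:420]/255.)**.45*255).astype(np.uint8)
cv2.imwrite("pics/crop5.png",cv2.resize(i,None,fx=4,fy=3,interpolation=cv2.INTER_CUBIC))
y=np.radians(-6.8);ex=np.array([np.cos(y),np.sin(y),0]);ey=np.array([-np.sin(y),np.cos(y),0])
H=np.array([.547,.2200,.075])
print("hole",[tuple(np.round(proj(c,H+a*ex+b*ey),1)) for a,b in [(-.013,.013),(.013,.013),(-.013,-.013)]])
print("rack corners",[tuple(np.round(proj(c,H+a*ex+b*ey),1)) for a,b in [(-.0375,.13),(.0375,.13)]])
for z in (.081,.09,.1):
  G=np.array([.5555,.2222,z]);print(z,[tuple(np.round(proj(c,G+a*ex+b*ey),1)) for a,b in [(-.02,0),(.02,0),(0,.02)]])
```

```text
hole [(np.float64(279.1), np.float64(259.0)), (np.float64(329.1), np.float64(258.7)), (np.float64(280.6), np.float64(304.6))]
rack corners [(np.float64(213.9), np.float64(1.9)), (np.float64(387.7), np.float64(3.2))]
0.081 [(np.float64(281.0), np.float64(280.9)), (np.float64(359.0), np.float64(280.4)), (np.float64(320.1), np.float64(243.3))]
0.09 [(np.float64(279.5), np.float64(287.9)), (np.float64(361.1), np.float64(287.4)), (np.float64(320.5), np.float64(248.7))]
0.1 [(np.float64(277.7), np.float64(296.5)), (np.float64(363.7), np.float64(295.9)), (np.float64(320.9), np.float64(255.4))]
```

View pics/crop5.png

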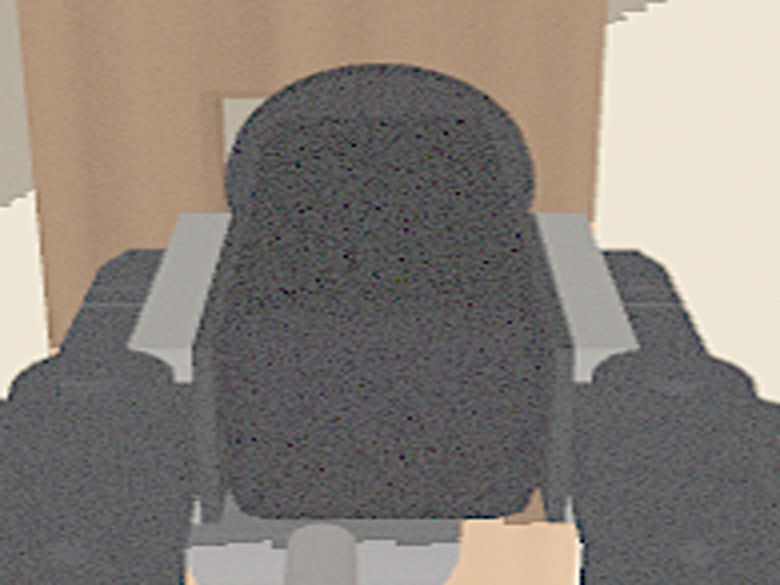

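Request:
drive_tool:
  steps:
    - [[0,0,0],[0,0,0],42]
    - [[0,0,0],[0,0,0],42]
    - [[0,0,0],[0,0,0],42]
    - [[0.19,-0.1,0],[-1,-3,0],42]
    - [[0,0,0],[-1,-3,0],42]
    - [[0,0,0],[-1,-2,0],42]
    - [[0,0,0],[0,0,0],42]
    - [[0,0,0],[0,0,0],42]
    - [[0,0,0],[0,0,0],42]
    - [[0,0,0],[0,0,0],42]

```text
clock: 7.5
tcp_pos: [0.5475, 0.2202, 0.1194]
orientation: [0.0, 0.748, 0.664, 0.001]
ft_force: [0.2, -0.1, 0.6]
width: 0.0424
```

```bash
cat > st.py <<'E'
from h import *
np.set_printoptions(precision=4,suppress=True)
s=env.state();Rm=rot(s["orientation"])
print(s["clock"],"tcp",s["tcp_pos"],"yaw",np.degrees(np.arctan2(Rm[1,1],Rm[0,1])),"z",Rm[:,2],"F",s["ft_force"],"T",s["ft_torque"],"w",s["width"],"q7",s["qpos"][6])
ax=Rm.T@np.cross(Rm[:,2],[0,0,-1]);print("untilt units",ax/.10472)
def to(x,y,z): print("shift",Rm.T@(np.array([x,y,z])-s["tcp_pos"])*1000)
E
python3 - <<'E'
from st import *
to(.547,.2203,.101)
c=env.capture("wrist")
i=((c["frame"][100:460,80:560]/255.)**.6*255).astype(np.uint8)
cv2.imwrite("pics/wrist6.png",i)
E
```

```text
7.5 tcp [0.5475 0.2202 0.1194] yaw -6.767278332079518 z [ 0.0023  0.0008 -1.    ] F [ 0.2029 -0.0861  0.648 ] T [-0.0779 -0.0956  0.0013] w 0.04236589691456856 q7 -0.6058192496547695
untilt units [ 0.0214 -0.0099 -0.    ]
shift [ 0.0447 -0.5401 18.4157]
```

View pics/wrist6.png

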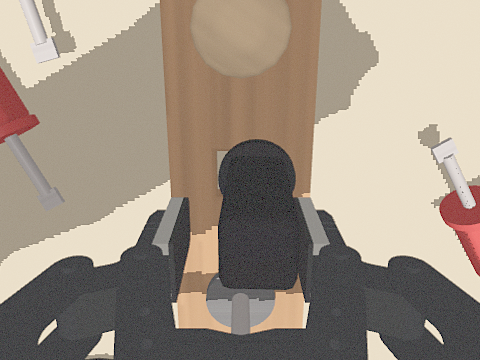

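Request:
drive_tool:
  steps:
    - [[0,0,0],[0,2.5,0],42]
    - [[0,0,0],[0,2.5,5],42]
    - [[0,0,0],[0,0,6],42]
    - [[0,0,0],[0,0,5],42]
    - [[0,0,0],[0,0,2],42]
    - [[0,0,0],[0,0,0],42]
    - [[0,0,0],[0,0,0],34]
    - [[0,0,0],[0,0,0],30]
    - [[0,0,0],[0,0,0],26]
    - [[0,0,0],[0,0,0],22]

```text
clock: 8.38
tcp_pos: [0.553, 0.2194, 0.0989]
orientation: [0.0, 0.748, 0.664, 0.001]
ft_force: [0.3, -0.4, -1.3]
width: 0.0273
```

Run:
```python
from st import *
c=env.capture("wrist")
i=((c["frame"][100:460,80:560]/255.)**.6*255).astype(np.uint8)
cv2.imwrite("pics/wrist7.png",i)
```

```text
8.3833 tcp [0.553  0.2194 0.0989] yaw -6.7759163572658 z [ 0.0017  0.0005 -1.    ] F [ 0.3442 -0.3666 -1.2676] T [-0.0174 -0.0382 -0.0662] w 0.02732058147356323 q7 -0.6039052042233733
untilt units [ 0.0153 -0.0063 -0.    ]
```

View pics/wrist7.png

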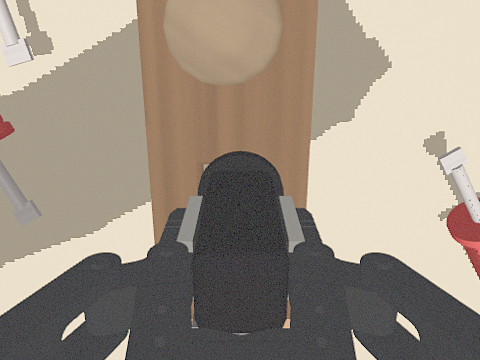

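Request:
drive_tool:
  steps:
    - [[0,0,0],[0,0,0],20]
    - [[0,0,0],[0,0,-6],20]
    - [[0,0,0],[0,0,-15],20]
    - [[0,0,0],[0,0,-20],20]
    - [[0,0,0],[0,0,-20],20]
    - [[0,0,0],[0,0,-20],20]
    - [[0,0,0],[0,0,-20],20]
    - [[0,0,0],[0,0,-15],20]
    - [[0,0,0],[0,0,-6],20]
    - [[0,0,0],[0,0,0],20]

```text
clock: 9.27
tcp_pos: [0.5515, 0.2191, 0.2288]
orientation: [0.0, 0.747, 0.664, 0.0]
ft_force: [-0.1, -0.2, -0.8]
width: 0.0269
```

Run:
```python
from st import *
to(.49,-.045,.235)
a=[]
for n in ["scene","side","wrist"]:
    c=env.capture(n);cv2.imwrite(f"pics/{n}8.png",c["frame"])
    a.append(cv2.resize(c["frame"],(400,300)))
    d=env.tip_of(c,"driver_tip")[:4];print(n,d)
    print("pred",proj(c,s["tcp_pos"]+.079*Rm[:,2]))
cv2.imwrite("pics/all8.png",np.vstack([np.hstack(a[:2]),np.hstack([a[2],a[2]*0])]))
```

```text
9.2667 tcp [0.5515 0.2191 0.2288] yaw -6.748241542574828 z [ 0.0001  0.     -1.    ] F [-0.0959 -0.2483 -0.7517] T [-0.0163 -0.0513 -0.0008] w 0.026914079322836675 q7 -0.5848488432344409
untilt units [ 0.0011 -0.0005  0.    ]
shift [-269.4877  -30.0504   -6.2133]
scene [{'at': [204.7, 401.1], 'p': 0.81}, {'at': [196.5, 450.9], 'p': 0.8}, {'at': [205.7, 450.9], 'p': 0.8}, {'at': [294.3, 460.2], 'p': 0.58}]
pred (np.float64(448.8555071738292), np.float64(196.71145336482434))
side [{'at': [159.2, 322.1], 'p': 0.91}, {'at': [217.8, 262.3], 'p': 0.64}, {'at': [207.4, 374.2], 'p': 0.56}, {'at': [194.7, 269.6], 'p': 0.53}]
pred (np.float64(318.4215769294277), np.float64(157.05314234344843))
wrist [{'at': [252.8, 317.4], 'p': 0.76}, {'at': [204.0, 462.2], 'p': 0.68}, {'at': [254.8, 186.6], 'p': 0.63}]
pred (np.float64(323.62065849051885), np.float64(254.40942329130078))
```

View pics/all8.png

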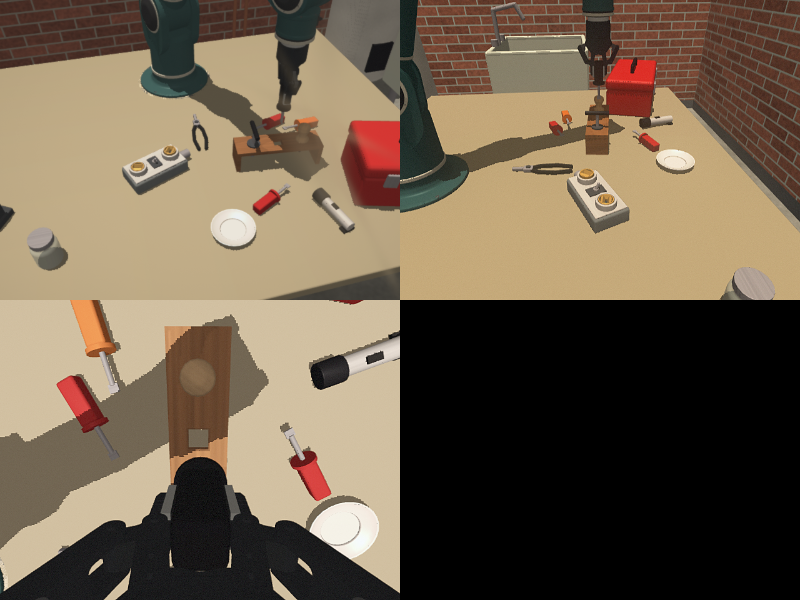

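Request:
drive_tool:
  steps:
    - [[0,0,0],[-15,0,0],20]
    - [[0,0,0],[-30,0,0],20]
    - [[0,0,0],[-38,0,0],20]
    - [[0,0,0],[-38,0,0],20]
    - [[0,0,0],[-38,0,0],20]
    - [[0,0,0],[-38,0,0],20]
    - [[0,0,0],[-38,0,0],20]
    - [[0,0,0],[-38,0,0],20]
    - [[0,0,0],[-38,0,0],20]
    - [[0,0,0],[-38,0,0],20]

```text
clock: 10.4
tcp_pos: [0.5045, -0.1372, 0.2204]
orientation: [-0.004, 0.743, 0.669, -0.004]
ft_force: [0.7, 0.3, -1.7]
width: 0.0272
```

Run:
```python
from st import *
to(.50,-.19,.229)
i=cv2.imread("pics/wrist8.png")[190:260,280:360];i=((i/255.)**.6*255).astype(np.uint8)
cv2.imwrite("pics/hole8.png",cv2.resize(i,None,fx=8,fy=8,interpolation=cv2.INTER_NEAREST))
```

```text
10.4 tcp [ 0.5045 -0.1372  0.2204] yaw -6.0301027335815 z [-0.0119  0.0005 -0.9999] F [ 0.7451  0.3334 -1.6886] T [-0.0116 -0.0598  0.017 ] w 0.027193474725882866 q7 0.11766204345570949
untilt units [-0.1134  0.007   0.    ]
shift [-52.9554   0.986   -8.547 ]
```

View pics/hole8.png

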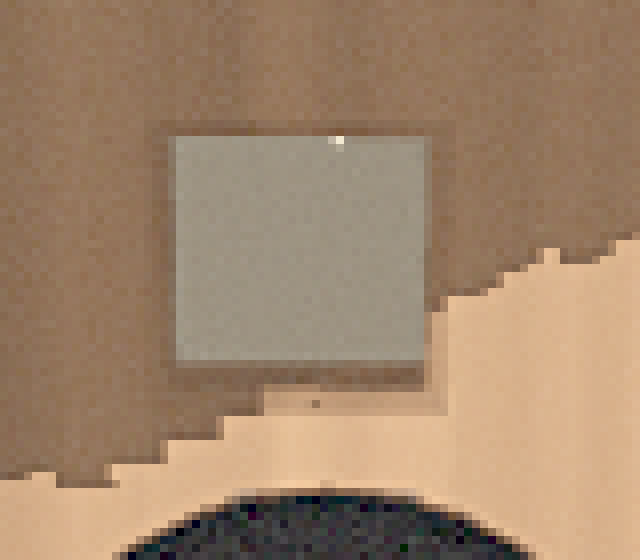

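Request:
drive_tool:
  steps:
    - [[-0.1,0,0],[-20,0,-4],20]
    - [[0,0,0],[-20,0,-4],20]
    - [[0,0,0],[-10,0,0],20]
    - [[0,0,0],[0,0,0],20]
    - [[0,0,0],[0,0,0],20]
    - [[0,0,0],[0,0,0],20]
    - [[0,0,0],[0,0,0],20]
    - [[0,0,0],[0,0,0],20]
    - [[0,0,0],[0,0,0],20]
    - [[0,0,0],[0,0,0],20]

```text
clock: 11.23
tcp_pos: [0.4943, -0.195, 0.2252]
orientation: [-0.002, 0.746, 0.666, -0.003]
ft_force: [-0.9, 0.3, -1.1]
width: 0.0273
```

Run:
```python
from st import *
for n in ["wrist","side","scene"]:
    c=env.capture(n);cv2.imwrite(f"pics/{n}9.png",c["frame"])
    for t in ["slot","screw_mount"]:
        for a in env.tip_of(c,t)[:2]: print(n,t,a,onz(c,a["at"][1],a["at"][0],.054 if t=="slot" else .045))
    print("tip",env.tip_of(c,"driver_tip")[:3],"pred",proj(c,s["tcp_pos"]+.079*Rm[:,2]))
    if n=="wrist": np.savez("w9.npz",K=c["K"],origin=c["origin"],attitude=c["attitude"])
```

```text
11.2333 tcp [ 0.4943 -0.195   0.2252] yaw -6.453418749850157 z [-0.0068 -0.0006 -1.    ] F [-0.9147  0.3136 -1.0553] T [ 0.0084 -0.0236  0.0456] w 0.027258814891192844 q7 0.23071267445731047
untilt units [-0.0643  0.0131 -0.    ]
wrist slot {'at': [104.3, 304.7], 'p': 0.78} [ 0.4903 -0.1028  0.054 ]
wrist screw_mount {'at': [101.5, 306.5], 'p': 0.58} [ 0.4917 -0.1004  0.045 ]
tip [{'at': [252.2, 320.5], 'p': 0.94}] pred (np.float64(321.8083416825098), np.float64(254.00922101317667))
side slot {'at': [281.7, 296.8], 'p': 0.68} [ 0.4878 -0.1015  0.054 ]
side screw_mount {'at': [290.3, 298.7], 'p': 0.9} [ 0.4901 -0.1134  0.045 ]
tip [{'at': [204.7, 370.1], 'p': 0.81}, {'at': [215.3, 259.6], 'p': 0.72}, {'at': [265.3, 304.2], 'p': 0.61}] pred (np.float64(301.5356245724803), np.float64(267.747728496693))
scene screw_mount {'at': [247.6, 273.5], 'p': 0.67} [ 0.4915 -0.0991  0.045 ]
tip [{'at': [216.9, 215.5], 'p': 0.93}, {'at': [294.5, 460.1], 'p': 0.61}, {'at': [204.2, 453.4], 'p': 0.61}] pred (np.float64(216.23897682084103), np.float64(216.31003814754513))
```

View pics/wrist9.png

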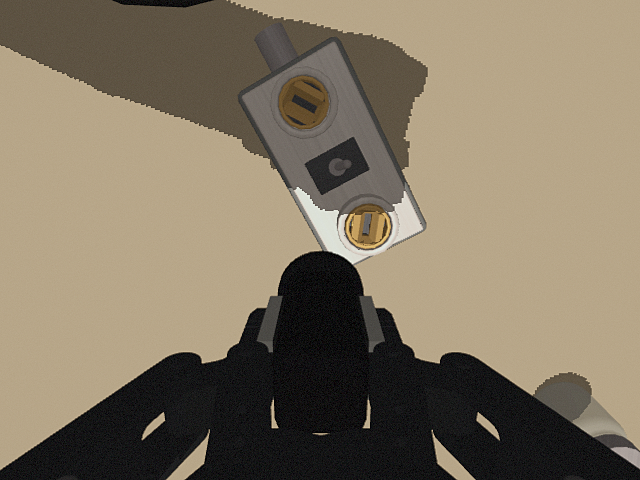

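View pics/side9.png

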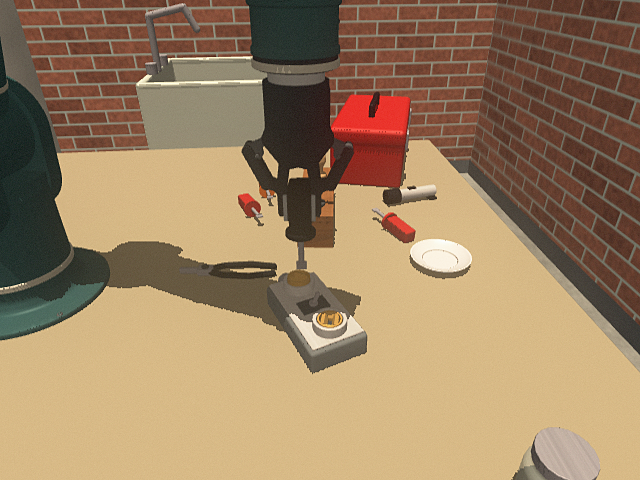

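Run:
```python
from h import *
w=cv2.imread("pics/wrist9.png")
def g(x0,y0,x1,y1): return cv2.resize((((w[y0:y1,x0:x1])/255.)**.6*255).astype(np.uint8),(400,400),interpolation=cv2.INTER_CUBIC)
cv2.imwrite("pics/crop9.png",np.hstack([g(265,65,345,145),g(330,185,410,265)]))
```

```text
(no output)
```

View pics/crop9.png

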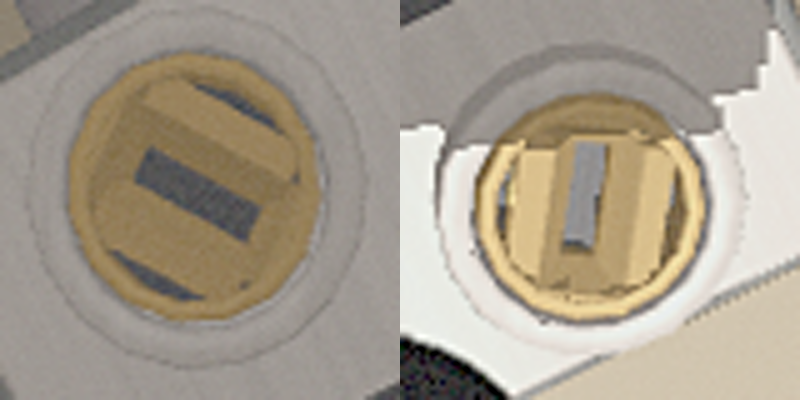

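Run:
```python
from st import *
c=dict(np.load("w9.npz"))
def seg(p,q,z):
    a,b=onz(c,*p,z),onz(c,*q,z);d=b-a;print("mid",(a+b)/2,"len",np.linalg.norm(d),"ang",np.degrees(np.arctan2(d[1],d[0])))
f=lambda x,y:(265+x/5,65+y/5); g=lambda x,y:(330+(x-400)/5,185+y/5)
seg(f(143,165),f(252,223),.054)
seg(f(155,110),f(280,170),.066)
seg(g(592,143),g(576,247),.048)
seg(g(514,150),g(510,275),.062)
seg((240,97),(330,258),.045);seg((335,38),(425,225),.045)
# collar outer circle left: extents crop x 28..368, y 8..368 at z~.062
print("collar",onz(c,*f(198,188),.062)); print("head",onz(c,*f(194,187),.068))
print("other collar",onz(c,*g(593,198),.062))
```

```text
11.8333 tcp [ 0.4941 -0.1958  0.2253] yaw -6.530665047187856 z [-0.0067 -0.0008 -1.    ] F [-0.0962 -0.1102 -1.469 ] T [0.0042 0.0099 0.0568] w 0.02726449816824548 q7 0.23089370978477491
untilt units [-0.0629  0.0147  0.    ]
mid [ 0.4903 -0.1024  0.054 ] len 0.018839759546081792 ang -33.13362158016174
mid [ 0.4946 -0.096   0.066 ] len 0.02022930493150629 ang -30.633185049293203
mid [ 0.5315 -0.2054  0.048 ] len 0.018716634364182177 ang -102.84813564616726
mid [ 0.5181 -0.2034  0.062 ] len 0.021499369485248054 ang -96.75083337732343
mid [ 0.468  -0.1626  0.045 ] len 0.15383324811339819 ang -68.24393754823186
mid [ 0.5505 -0.1352  0.045 ] len 0.16735482125160067 ang -67.6940925054474
collar [ 0.4907 -0.102   0.062 ]
head [ 0.4904 -0.1022  0.068 ]
other collar [ 0.5317 -0.2023  0.062 ]
```

Request:
drive_tool:
  steps:
    - [[-0.06,0.01,0.9],[0,0,0],20]
    - [[0,0,0.9],[0,0,0],20]
    - [[0,0,0.9],[0,0,0],20]
    - [[0,0,0.9],[0,0,0],20]
    - [[0,0,0.8],[0,0,0],20]
    - [[0,0,0],[19,-13.5,0],20]
    - [[0,0,0],[19,-13.5,0],20]
    - [[0,0,0],[19,-13.5,0],20]
    - [[0,0,0],[15,-10,0],20]
    - [[0,0,0],[0,0,0],20]

```text
clock: 12.67
tcp_pos: [0.4923, -0.1061, 0.2251]
orientation: [0.001, 0.885, 0.465, -0.0]
ft_force: [-0.0, 0.4, -0.2]
width: 0.0272
```

Run:
```python
from st import *
to(.4905,-.1023,.2)
```

```text
12.6667 tcp [ 0.4923 -0.1061  0.2251] yaw -34.530641362132265 z [ 0.0001 -0.0014 -1.    ] F [-0.0438  0.3792 -0.2184] T [ 0.0526 -0.0468  0.0004] w 0.02722921677032376 q7 -0.4255639091523924
untilt units [0.0087 0.0108 0.    ]
shift [ 2.1106 -3.6795 25.102 ]
```

Request:
drive_tool:
  steps:
    - [[0,0,-0.2],[1,-1.8,10],20]
    - [[0,0,0],[1,-1.8,15],20]
    - [[0,0,0],[0,0,15],20]
    - [[0,0,0],[0,0,13],20]
    - [[0,0,0],[0,0,5],20]
    - [[0,0,0],[0,0,0],20]
    - [[0,0,0],[0,0,0],20]
    - [[0,0,0],[0,0,0],20]
    - [[0,0,0],[0,0,0],20]
    - [[0,0,0],[0,0,0],20]

```text
clock: 13.5
tcp_pos: [0.4904, -0.1051, 0.1636]
orientation: [0.002, 0.879, 0.477, 0.0]
ft_force: [0.7, -0.2, -1.4]
width: 0.0269
```

Run:
```python
from st import *
to(.4905,-.1023,.133)
a=[]
for n,(cx,cy) in [("scene",(265,225)),("side",(298,250))]:
    c=env.capture(n);f=c["frame"].copy();cv2.imwrite(f"pics/{n}10.png",f)
    print(n,env.tip_of(c,"driver_tip")[:2],"pred",proj(c,s["tcp_pos"]+.079*Rm[:,2]),"slot",proj(c,[.4905,-.1023,.054]))
    i=((f[cy-60:cy+60,cx-50:cx+50]/255.)**.6*255).astype(np.uint8);a.append(cv2.resize(i,(400,480),interpolation=cv2.INTER_CUBIC))
cv2.imwrite("pics/crop10.png",np.hstack(a))
```

```text
13.5 tcp [ 0.4904 -0.1051  0.1636] yaw -32.996791288384955 z [ 0.0022 -0.0026 -1.    ] F [ 0.6516 -0.1845 -1.3501] T [ 0.054   0.0357 -0.0323] w 0.0268889636671826 q7 -0.3917509663927954
untilt units [ 0.0307  0.0094 -0.    ]
shift [ 2.4116 -1.5552 30.589 ]
scene [{'at': [206.4, 402.8], 'p': 0.96}, {'at': [231.6, 271.2], 'p': 0.83}] pred (np.float64(268.6117412000928), np.float64(232.41089273207075)) slot (np.float64(271.4066008086432), np.float64(244.09654066306658))
side [{'at': [207.6, 370.5], 'p': 0.81}, {'at': [266.6, 297.7], 'p': 0.79}] pred (np.float64(297.9555177082205), np.float64(267.75875817987657)) slot (np.float64(298.4403712168491), np.float64(281.8921128599529))
```

View pics/crop10.png

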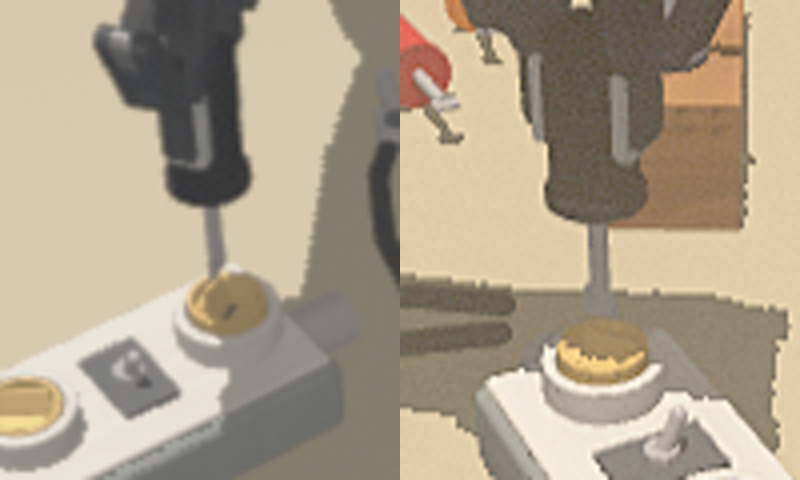

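Request:
drive_tool:
  steps:
    - [[0.03,0.01,0],[1.2,-0.8,3],20]
    - [[0,0,0],[0,0,6],20]
    - [[0,0,0],[0,0,6],20]
    - [[0,0,0],[0,0,4],20]
    - [[0,0,0],[0,0,3],20]
    - [[0,0,0],[0,0,2],20]
    - [[0,0,0],[0,0,2],20]
    - [[0,0,0],[0,0,2],20]
    - [[0,0,0],[0,0,1],20]
    - [[0,0,0],[0,0,0],20]

```text
clock: 14.53
tcp_pos: [0.4906, -0.1031, 0.1321]
orientation: [-0.0, 0.879, 0.477, 0.0]
ft_force: [-6.2, 0.5, 11.5]
width: 0.0267
```

Run:
```python
from st import *
to(.4905,-.1023,.133)
a=[]
for n,(cx,cy) in [("scene",(265,225)),("side",(298,250))]:
    c=env.capture(n);f=c["frame"].copy()
    i=((f[cy-60:cy+60,cx-50:cx+50]/255.)**.6*255).astype(np.uint8);a.append(cv2.resize(i,(400,480),interpolation=cv2.INTER_CUBIC))
cv2.imwrite("pics/crop11.png",np.hstack(a))
```

```text
14.5333 tcp [ 0.4906 -0.1031  0.1321] yaw -32.96882542558355 z [-0.0001  0.0007 -1.    ] F [-6.2137  0.4527 11.471 ] T [ 0.3391  1.8085 -0.0398] w 0.026729637815900546 q7 -0.3849533014918387
untilt units [-0.0046 -0.0047 -0.    ]
shift [ 0.6104 -0.52   -0.8731]
```

View pics/crop11.png

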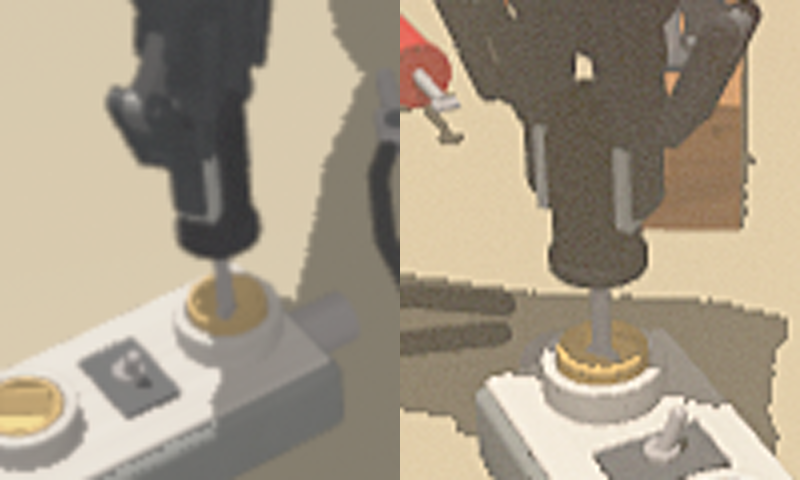

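Request:
drive_tool:
  steps:
    - [[0,0,0],[-0.4,-0.7,1.5],20]
    - [[0,0,0.4],[0,0,1.2],20]
    - [[0,0,0.6],[0,0,1.2],20]
    - [[0,0,0.6],[0,0,1.2],20]
    - [[0,0,0.6],[0,0,1.2],20]
    - [[0,0,0.6],[0,0,1.2],20]
    - [[0,0,0.6],[0,0,1.2],20]
    - [[0,0,0.4],[0,0,1.2],20]
    - [[0,0,0],[0,0,1],20]
    - [[0,0,0],[0,0,1],20]

```text
clock: 15.47
tcp_pos: [0.4905, -0.1028, 0.1297]
orientation: [-0.001, 0.959, 0.284, 0.002]
ft_force: [-9.6, 1.5, 23.4]
width: 0.0269
```

```bash
cat > v.py <<'E'
import sys
from st import *
to(.4905,-.1023,s["tcp_pos"][2])
a=[]
for n,(cx,cy) in [("scene",(265,225)),("side",(298,250))]:
    c=env.capture(n);f=c["frame"].copy()
    i=((f[cy-60:cy+60,cx-50:cx+50]/255.)**.6*255).astype(np.uint8);a.append(cv2.resize(i,(400,480),interpolation=cv2.INTER_CUBIC))
cv2.imwrite(sys.argv[1],np.hstack(a))
E
python3 v.py pics/crop12.png
```

```text
15.4667 tcp [ 0.4905 -0.1028  0.1297] yaw -56.9591814856311 z [ 0.0028  0.0035 -1.    ] F [-9.5721  1.4544 23.4151] T [0.3361 2.6686 0.0813] w 0.026908542431230306 q7 -0.764262379378036
untilt units [-0.0134 -0.0409  0.    ]
shift [ 0.31   -0.4202  0.0019]
```

View pics/crop12.png

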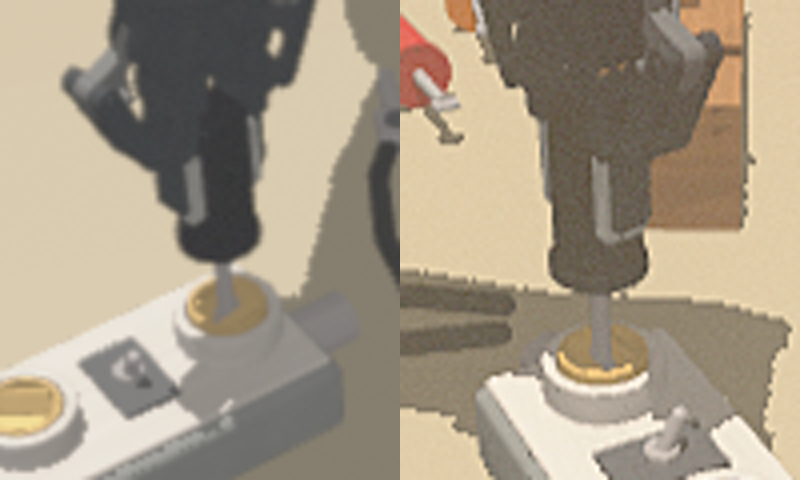

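Request:
drive_tool:
  steps:
    - [[-0.01,-0.04,0.6],[-0.8,-0.5,1],20]
    - [[0,0,0.6],[0,0,1],20]
    - [[0,0,0.6],[0,0,1],20]
    - [[0,0,0.6],[-0.3,-0.3,1],20]
    - [[0,0,0.6],[0,0,1],20]
    - [[0,0,0.6],[0,0,1],20]
    - [[0,0,0.6],[-0.2,-0.4,1],20]
    - [[0,0,0.6],[0,0,1],20]
    - [[0,0,0.4],[0,0,1],20]
    - [[0,0,0],[0,0,0.8],20]

```text
clock: 16.4
tcp_pos: [0.4915, -0.1036, 0.128]
orientation: [-0.001, 1.0, 0.002, 0.004]
ft_force: [-6.6, 0.5, 18.9]
width: 0.0272
```

```bash
python3 v.py pics/crop13.png
```

```text
16.4 tcp [ 0.4915 -0.1036  0.128 ] yaw -89.73844708869714 z [ 0.0073  0.0013 -1.    ] F [-6.5794  0.5062 18.9354] T [0.3628 2.0797 0.0946] w 0.027155802593158505 q7 -1.2852924562475163
untilt units [-0.0124 -0.0696 -0.    ]
shift [-0.9577 -1.2737 -0.0053]
```

View pics/crop13.png

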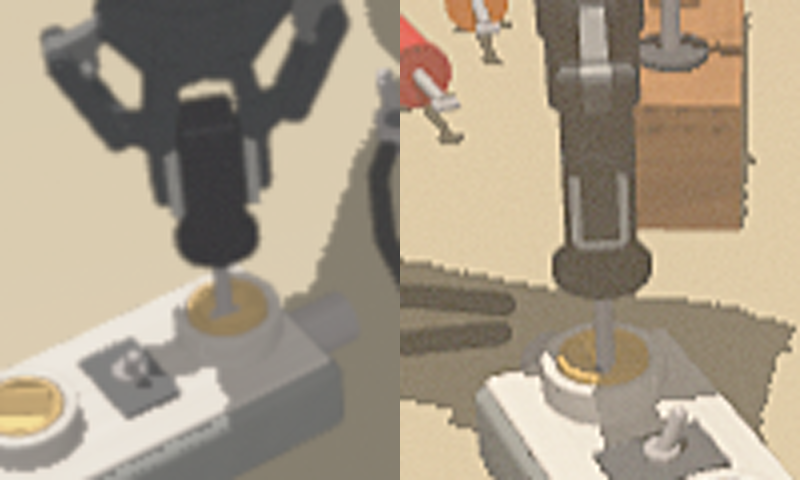

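Request:
drive_tool:
  steps:
    - [[0,-0.06,0.5],[-0.5,-0.6,1.2],20]
    - [[0,0,0.5],[0,0,1.2],20]
    - [[0,0,0.5],[0,0,1.2],20]
    - [[0,0,0.5],[0,-0.4,1],20]
    - [[0,0,0.5],[0,0,1],20]
    - [[0,0,0.4],[0,0,1],20]
    - [[0,0,0.4],[0,-0.4,1],20]
    - [[0,0,0.4],[0,0,1],20]
    - [[0,0,0.4],[0,0,1],20]
    - [[0,0,0],[0,0,0.8],20]

```text
clock: 17.33
tcp_pos: [0.4914, -0.1039, 0.1261]
orientation: [-0.002, 0.975, -0.221, 0.001]
ft_force: [-8.6, 1.8, 21.0]
width: 0.0273
```

```bash
python3 v.py pics/crop14.png
```

```text
17.3333 tcp [ 0.4914 -0.1039  0.1261] yaw -115.480930342274 z [ 0.0029  0.0043 -1.    ] F [-8.6161  1.7529 21.0396] T [0.4432 2.6426 0.1369] w 0.02725976431963066 q7 -1.6852293101887061
untilt units [-0.0495 -0.0073 -0.    ]
shift [-1.4863 -1.0898  0.0045]
```

View pics/crop14.png

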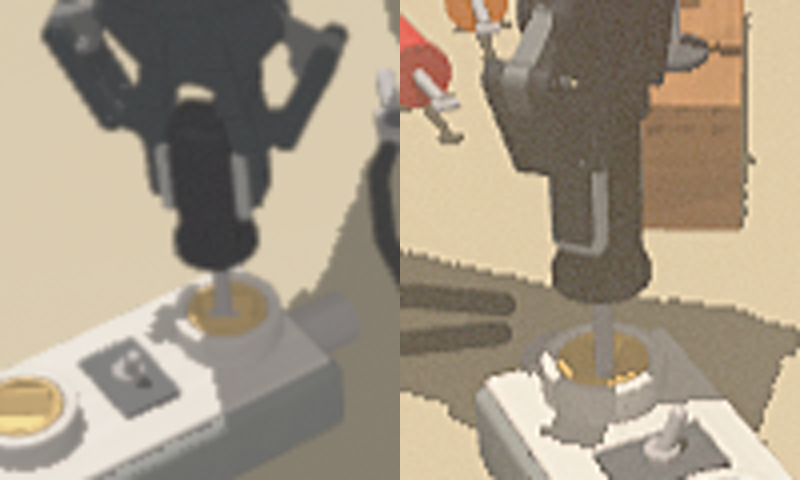

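Request:
drive_tool:
  steps:
    - [[-0.05,0,0.4],[-0.5,-0.5,1],20]
    - [[0,0,0.4],[0,0,1],20]
    - [[0,0,0.4],[0,0,1],20]
    - [[0,0,0.4],[0,0,1],20]
    - [[0,0,0.4],[0,0,1],20]
    - [[0,0,0],[0,0,0.8],20]
    - [[0,0,0],[0,0,0.8],20]
    - [[0,0,0],[0,0,0.8],20]
    - [[0,0,0],[0,0,0.8],20]
    - [[0,0,0],[0,0,0.8],20]

```text
clock: 18.27
tcp_pos: [0.491, -0.1032, 0.1262]
orientation: [-0.003, 0.946, -0.324, -0.0]
ft_force: [-8.1, 1.3, 20.8]
width: 0.0269
```

```bash
python3 v.py pics/crop15.png
```

```text
18.2667 tcp [ 0.491  -0.1032  0.1262] yaw -127.81044547540264 z [ 0.0014  0.0051 -1.    ] F [-8.0565  1.311  20.8424] T [0.3658 2.3033 0.2346] w 0.026916872372313966 q7 -1.8788187564450132
untilt units [-0.0468  0.0194 -0.    ]
shift [-0.9963 -0.4102  0.004 ]
```

View pics/crop15.png

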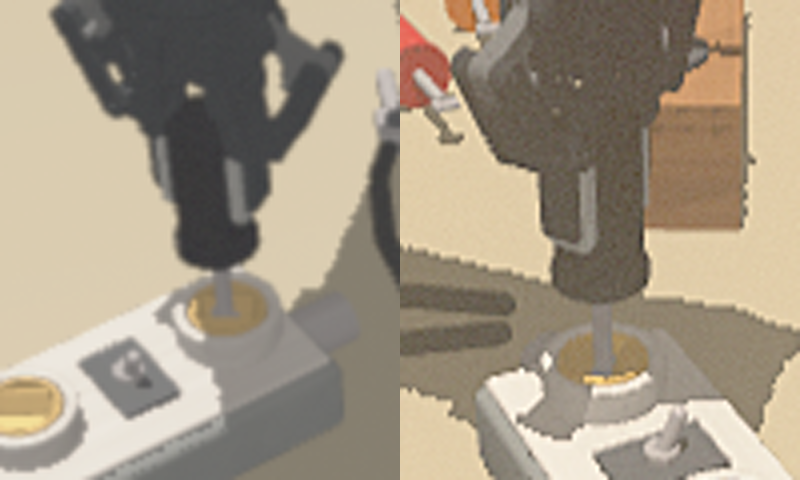

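Request:
drive_tool:
  steps:
    - [[0,0,-0.6],[0,0,0],20]
    - [[0,0,-0.6],[0,0,0],20]
    - [[0,0,-0.4],[0,0,-1],20]
    - [[0,0,0],[0,0,-4],20]
    - [[0,0,0],[0,0,-12],20]
    - [[0,0,0],[0,0,-18],20]
    - [[0,0,0],[0,0,-18],20]
    - [[0,0,0],[0,0,-18],20]
    - [[0,0,0],[0,0,-8],20]
    - [[0,0,0],[0,0,0],20]

```text
clock: 19.2
tcp_pos: [0.4901, -0.1038, 0.2095]
orientation: [-0.003, 0.97, -0.245, -0.001]
ft_force: [-0.1, -0.4, -1.7]
width: 0.0272
```

```bash
python3 v.py pics/crop16.png
python3 - <<'E'
from h import *
c=env.capture("wrist");cv2.imwrite("pics/wrist16.png",c["frame"])
E
```

```text
19.2 tcp [ 0.4901 -0.1038  0.2095] yaw -118.3182117343802 z [-0.0002  0.0056 -1.    ] F [-0.1459 -0.4072 -1.7256] T [-0.0028 -0.0011  0.0284] w 0.027227937604520084 q7 -1.795369001204473
untilt units [-0.0458  0.0271  0.    ]
shift [-0.3443 -1.4726  0.008 ]
```

View pics/crop16.png

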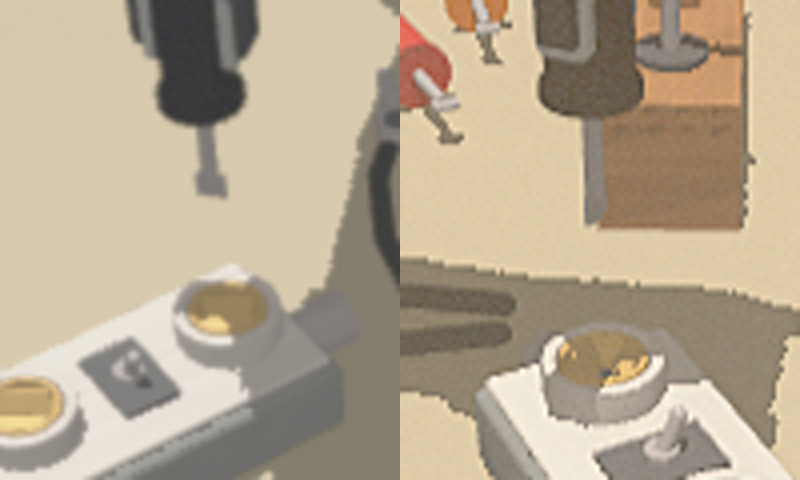

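View pics/wrist16.png

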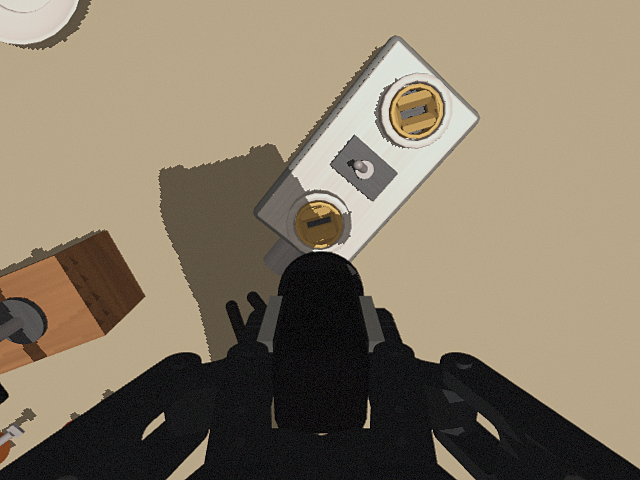

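Run:
```python
from h import *
w=cv2.imread("pics/wrist16.png")
def g(x0,y0,x1,y1): return cv2.resize((((w[y0:y1,x0:x1])/255.)**.6*255).astype(np.uint8),(400,400),interpolation=cv2.INTER_CUBIC)
cv2.imwrite("pics/crop17.png",np.hstack([g(280,180,360,260),g(375,70,455,150)]))
```

```text
(no output)
```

View pics/crop17.png

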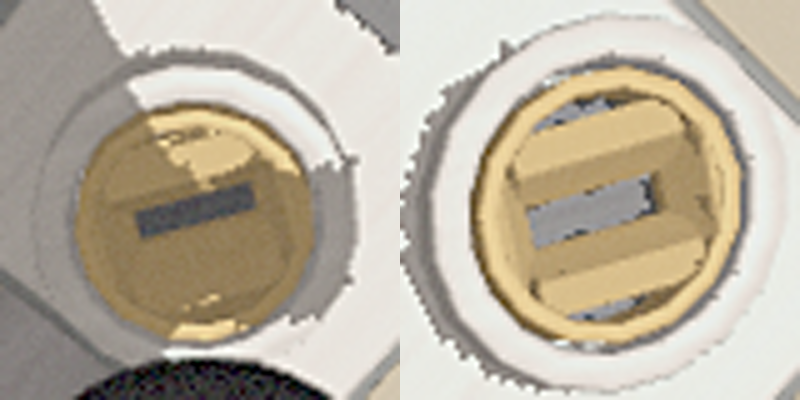

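Request:
drive_tool:
  steps:
    - [[-0.04,0.03,-0.9],[0,0,-3],20]
    - [[0,0,-0.9],[0,0,-3],20]
    - [[0,0,-0.9],[0,0,-3],20]
    - [[0,0,-0.9],[0,0,-3],20]
    - [[0,0,-0.9],[0,0,-3],20]
    - [[0,0,-0.9],[0,0,-3],20]
    - [[0,0,-0.9],[0,0,-3],20]
    - [[0,0,-0.9],[0,0,-3],20]
    - [[0,0,-0.9],[0,0,0],20]
    - [[0,0,-0.9],[0,0,0],20]

```text
clock: 20.18
tcp_pos: [0.4845, -0.1024, 0.2201]
orientation: [-0.003, 0.97, 0.241, -0.01]
ft_force: [-0.2, 0.7, -1.6]
width: 0.0271
```

Request:
drive_tool:
  steps:
    - [[0,0,-0.9],[0,0,0],20]
    - [[0,0,-0.9],[0,0,0],20]
    - [[0,0,-0.9],[0,0,0],20]
    - [[0,0,-0.9],[0,0,0],20]
    - [[0,0,-0.9],[0,0,0],20]
    - [[0,0,-0.9],[0,0,0],20]
    - [[0,0,-0.9],[0,0,0],20]
    - [[0,0,-0.9],[0,0,0],20]
    - [[0,0,-0.9],[0,0,0],20]
    - [[0,0,0],[0,0,0],20]

```text
clock: 21.02
tcp_pos: [0.4794, -0.1013, 0.2073]
orientation: [-0.014, 0.77, 0.637, -0.014]
ft_force: [0.6, 1.2, -0.4]
width: 0.0275
```

Run:
```python
from st import *
to(.547,.21,.235)
```

```text
21.0167 tcp [ 0.4794 -0.1013  0.2073] yaw -10.812438251805874 z [-0.0393  0.0038 -0.9992] F [ 0.6408  1.2167 -0.4429] T [ 0.0094 -0.086   0.0155] w 0.027494969972710018 q7 0.0019130472863659097
untilt units [-0.3757  0.0346 -0.    ]
shift [318.327    6.8741 -29.1566]
```

Request:
drive_tool:
  steps:
    - [[-0.3,0.03,-0.6],[0,0,-15],20]
    - [[-0.07,0,-0.1],[10,1,-15],20]
    - [[0,0,0],[30,3.5,-2],20]
    - [[0,0,0],[36,3.5,-2],20]
    - [[0,0,0],[36,3.5,-2],20]
    - [[0,0,0],[36,3.5,0],20]
    - [[0,0,0],[36,3.5,0],20]
    - [[0,0,0],[36,3.5,0],20]
    - [[0,0,0],[36,3.5,0],20]
    - [[0,0,0],[30,3.5,0],20]

```text
clock: 21.85
tcp_pos: [0.547, 0.1885, 0.2426]
orientation: [-0.003, 0.763, 0.647, -0.002]
ft_force: [0.2, -1.2, -1.9]
width: 0.0275
```

Run:
```python
from st import *
to(.547,.219,.229)
```

```text
21.85 tcp [0.547  0.1885 0.2426] yaw -9.419880667024245 z [-0.0079  0.002  -1.    ] F [ 0.2262 -1.2306 -1.8561] T [ 0.0153 -0.038  -0.0262] w 0.027539253498123993 q7 -0.5410448020710666
untilt units [-0.0773 -0.007   0.    ]
shift [30.1076 -4.9066 13.6793]
```

Request:
drive_tool:
  steps:
    - [[-0.07,0,-0.4],[9,-0.5,3],20]
    - [[0,0,0],[9,-0.5,3],20]
    - [[0,0,0],[6,-1,3],20]
    - [[0,0,0],[2,0,2],20]
    - [[0,0,0],[0,0,0],20]
    - [[0,0,0],[0,0,0],20]
    - [[0,0,0],[0,0,0],20]
    - [[0,0,0],[0,0,0],20]
    - [[0,0,0],[0,0,0],20]
    - [[0,0,0],[0,0,0],20]

```text
clock: 22.68
tcp_pos: [0.5474, 0.2207, 0.2297]
orientation: [-0.002, 0.754, 0.657, -0.002]
ft_force: [0.0, -0.6, -2.9]
width: 0.0273
```

Run:
```python
from st import *
to(.547,.220,.229)
c=env.capture("wrist");w=c["frame"];cv2.imwrite("pics/wrist18.png",w);np.savez("w18.npz",K=c["K"],origin=c["origin"],attitude=c["attitude"])
i=((w[180:270,270:370]/255.)**.6*255).astype(np.uint8);a=[cv2.resize(i,(500,450),interpolation=cv2.INTER_CUBIC)]
for n in ["scene","side"]:
    d=env.capture(n); print(n,env.tip_of(d,"driver_tip")[:4],"pred",proj(d,s["tcp_pos"]+.079*Rm[:,2]))
    u,v=proj(d,s["tcp_pos"]+.079*Rm[:,2]);u,v=int(u),int(v)
    a.append(cv2.resize(((d["frame"][v-60:v+60,u-20:u+20]/255.)**.6*255).astype(np.uint8),(150,450),interpolation=cv2.INTER_CUBIC))
cv2.imwrite("pics/crop18.png",np.hstack(a))
```

```text
22.6833 tcp [0.5474 0.2207 0.2297] yaw -7.813625642575959 z [-0.0048  0.0008 -1.    ] F [ 0.0226 -0.643  -2.9357] T [0.0136 0.0315 0.0179] w 0.027264761556711304 q7 -0.5706870936941222
untilt units [-0.0464 -0.001  -0.    ]
shift [-0.7279 -0.3063  0.7405]
scene [{'at': [205.0, 399.6], 'p': 0.87}, {'at': [296.0, 458.7], 'p': 0.7}, {'at': [193.2, 452.0], 'p': 0.68}] pred (np.float64(448.83081223622514), np.float64(194.65443970759264))
side [{'at': [199.5, 270.1], 'p': 0.85}, {'at': [156.3, 317.4], 'p': 0.72}, {'at': [206.2, 372.6], 'p': 0.67}, {'at': [218.1, 259.7], 'p': 0.6}] pred (np.float64(316.3025888921315), np.float64(156.45526515160168))
```

View pics/crop18.png

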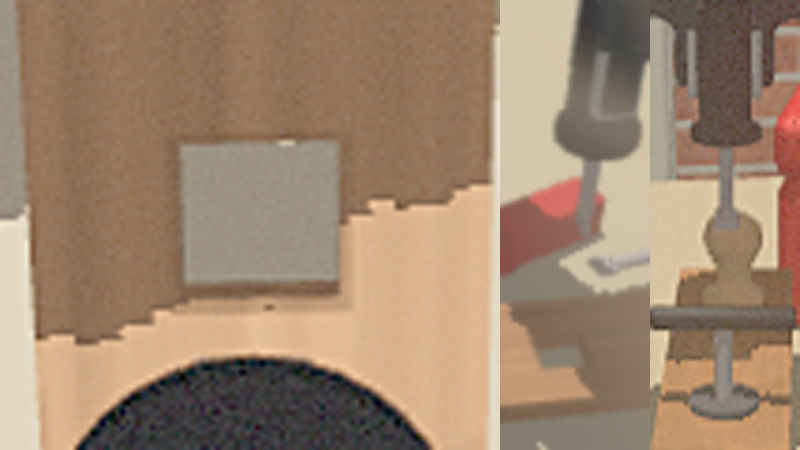

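View pics/wrist18.png

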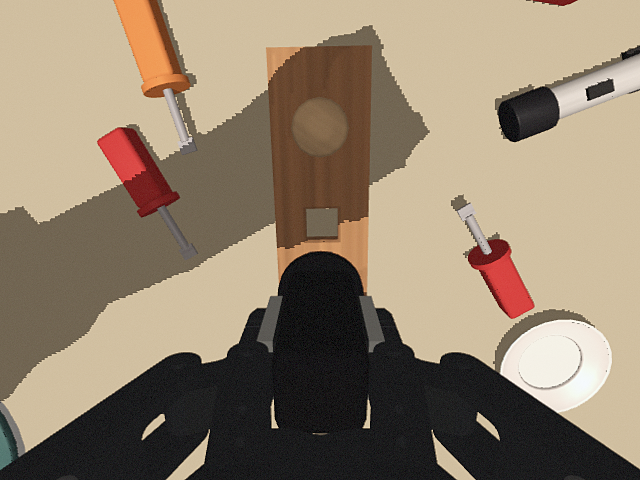

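Run:
```python
from st import *
c=dict(np.load("w18.npz"))
f=lambda x,y,z=.075:onz(c,270+x/5,180+y/5,z)
print("inner",f(180,140),f(341,140),f(341,308), "ctr",f(261,224), "w",np.linalg.norm(f(180,140)-f(341,140)),np.linalg.norm(f(341,140)-f(341,308)))
P=[onz(c,*p,.075) for p in [(267,47),(372,45)]];print("rack end",P,np.linalg.norm(P[0]-P[1]),np.degrees(np.arctan2(*(P[1]-P[0])[1::-1])))
to(.547,.2195,.2)
```

```text
22.9333 tcp [0.5472 0.2213 0.2295] yaw -7.756165727926933 z [-0.0051  0.0008 -1.    ] F [-0.4274  0.3124 -0.7962] T [-0.0465 -0.0281  0.0271] w 0.02728091212022355 q7 -0.5706563536849844
untilt units [-0.0496 -0.0011  0.    ]
inner [0.5362 0.2352 0.075 ] [0.5616 0.2318 0.075 ] [0.5582 0.204  0.075 ] ctr [0.5471 0.2198 0.075 ] w 0.02565321380985169 0.02797507547004382
rack end [array([0.5258, 0.3535, 0.075 ]), array([0.5994, 0.3447, 0.075 ])] 0.07413803503532411 -6.844707658178541
shift [-1.7671  0.1849 29.5288]
```

Request:
drive_tool:
  steps:
    - [[-0.05,0,-0.15],[-1.6,0.2,5],20]
    - [[0,0,0],[0,0,15],20]
    - [[0,0,0],[0,0,18],20]
    - [[0,0,0],[0,0,15],20]
    - [[0,0,0],[0,0,5],20]
    - [[0,0,0],[0,0,0],20]
    - [[0,0,0],[0,0,0],20]
    - [[0,0,0],[0,0,0],20]
    - [[0,0,0],[0,0,0],20]
    - [[0,0,0],[0,0,0],20]

```text
clock: 23.77
tcp_pos: [0.5481, 0.2197, 0.1706]
orientation: [0.001, 0.746, 0.666, 0.002]
ft_force: [-0.7, -0.1, -1.5]
width: 0.0272
```

Run:
```python
from st import *
to(.5472,.2196,.099)
a=[]
for n in ["scene","side"]:
    d=env.capture(n)
    u,v=proj(d,[.547,.2196,.1]);u,v=int(u),int(v)
    a.append(cv2.resize(((d["frame"][v-45:v+45,u-40:u+40]/255.)**.6*255).astype(np.uint8),(400,450),interpolation=cv2.INTER_CUBIC))
cv2.imwrite("pics/crop19.png",np.hstack(a))
```

```text
23.7667 tcp [0.5481 0.2197 0.1706] yaw -6.476994737437044 z [ 0.005   0.0013 -1.    ] F [-0.7012 -0.1252 -1.5298] T [-0.0363  0.0047 -0.0072] w 0.0271748331864861 q7 -0.5516624625546572
untilt units [ 0.0457 -0.018   0.    ]
shift [-0.3672 -1.1784 71.631 ]
```

View pics/crop19.png

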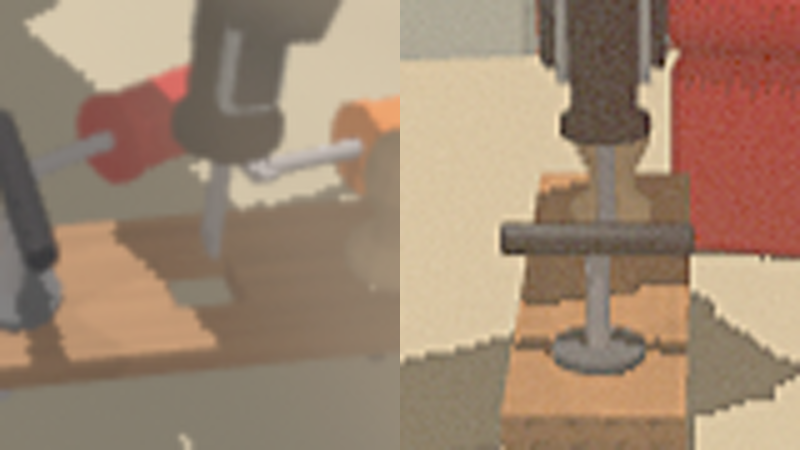

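Request:
drive_tool:
  steps:
    - [[0.04,-0.02,0],[-0.3,-1.2,5],20]
    - [[0,0,0],[0,0,12],20]
    - [[0,0,0],[0,0,15],20]
    - [[0,0,0],[0,0,15],20]
    - [[0,0,0],[0,0,10],20]
    - [[0,0,0],[0,0,3],20]
    - [[0,0,0],[0,0,0],20]
    - [[0,0,0],[0,0,0],20]
    - [[0,0,0],[0,0,0],20]
    - [[0,0,0],[0,0,0],20]

```text
clock: 24.7
tcp_pos: [0.5468, 0.2197, 0.1058]
orientation: [0.0, 0.746, 0.666, 0.0]
ft_force: [0.4, 0.2, -0.3]
width: 0.0268
```

Run:
```python
from st import *
to(.5472,.2196,.099)
a=[]
for n in ["scene","side"]:
    d=env.capture(n)
    u,v=proj(d,[.547,.2196,.1]);u,v=int(u),int(v)
    a.append(cv2.resize(((d["frame"][v-45:v+45,u-40:u+40]/255.)**.6*255).astype(np.uint8),(400,450),interpolation=cv2.INTER_CUBIC))
cv2.imwrite("pics/crop20.png",np.hstack(a))
```

```text
24.7 tcp [0.5468 0.2197 0.1058] yaw -6.4689279582651595 z [ 0.0009 -0.     -1.    ] F [ 0.4424  0.2162 -0.3097] T [ 0.0202 -0.017   0.0062] w 0.02680617553295189 q7 -0.5536673878899274
untilt units [ 0.0083 -0.0008 -0.    ]
shift [-0.0396  0.3749  6.7743]
```

View pics/crop20.png

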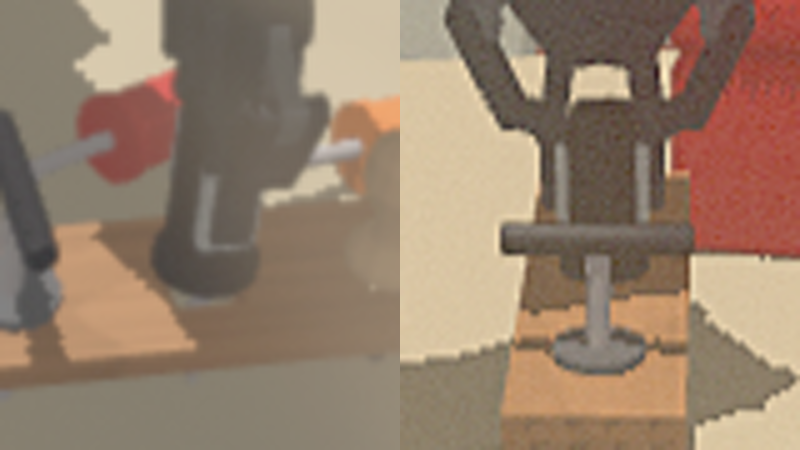

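Request:
drive_tool:
  steps:
    - [[0,0,0],[0,0,2],20]
    - [[0,0,0],[0,0,2],20]
    - [[0,0,0],[0,0,1.5],20]
    - [[0,0,0],[0,0,1],20]
    - [[0,0,0],[0,0,1],20]
    - [[0,0,0],[0,0,0.5],20]
    - [[0,0,0],[0,0,0],20]
    - [[0,0,0],[0,0,0],20]
    - [[0,0,0],[0,0,0],20]
    - [[0,0,0],[0,0,0],20]

```text
clock: 25.63
tcp_pos: [0.5477, 0.22, 0.0988]
orientation: [0.001, 0.746, 0.666, 0.002]
ft_force: [-0.7, -0.6, 1.3]
width: 0.0269
```

```bash
python3 st.py
```

```text
25.6333 tcp [0.5477 0.22   0.0988] yaw -6.473397963048424 z [ 0.0033  0.0011 -1.    ] F [-0.7235 -0.6066  1.2552] T [-0.051   0.173   0.0501] w 0.0268576371262116 q7 -0.5539625312068063
untilt units [ 0.0299 -0.014  -0.    ]
```

Request:
drive_tool:
  steps:
    - [[0.03,-0.01,0],[0,0,0.3],24]
    - [[0,0,0],[0,0,0],30]
    - [[0,0,0],[0,0,0],36]
    - [[0,0,0],[0,0,0],42]
    - [[0,0,0],[0,0,0],46]
    - [[0,0,0],[0,0,0],50]
    - [[0,0,0],[0,0,0],50]
    - [[0,0,0],[0,0,0],50]
    - [[0,0,0],[0,0,0],50]
    - [[0,0,0],[0,0,0],50]

```text
clock: 26.47
tcp_pos: [0.5479, 0.2201, 0.0986]
orientation: [-0.0, 0.746, 0.666, 0.0]
ft_force: [0.1, -0.0, -0.2]
width: 0.0503
```

Run:
```python
from st import *
c=env.capture("wrist");i=((c["frame"][100:460,80:560]/255.)**.6*255).astype(np.uint8);cv2.imwrite("pics/wrist21.png",i)
```

```text
26.4667 tcp [0.5479 0.2201 0.0986] yaw -6.470460877747618 z [ 0.0001  0.0005 -1.    ] F [ 0.1158 -0.0379 -0.156 ] T [-0.039  -0.0039 -0.0626] w 0.050305504848892645 q7 -0.5529304332899184
untilt units [ 0.0005 -0.0047 -0.    ]
```

View pics/wrist21.png

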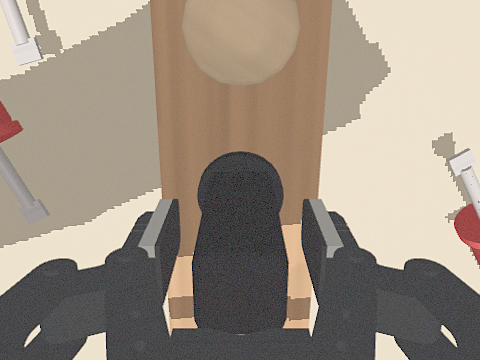

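The driver stands free between the open fingers. I'll retreat straight up.

Request:
drive_tool:
  steps:
    - [[0,0,0],[0,0,-6],50]
    - [[0,0,0],[0,0,-12],50]
    - [[0,0,0],[0,0,-18],50]
    - [[0,0,0],[0,0,-20],50]
    - [[0,0,0],[0,0,-20],50]
    - [[0,0,0],[0,0,-20],50]
    - [[0,0,0],[0,0,-15],50]
    - [[0,0,0],[0,0,-8],50]
    - [[0,0,0],[0,0,0],50]
    - [[0,0,0],[0,0,0],50]

```text
clock: 27.35
tcp_pos: [0.5476, 0.2199, 0.2307]
orientation: [0.0, 0.746, 0.666, 0.002]
ft_force: [-0.0, 0.3, -0.1]
width: 0.0498
```

Run:
```python
from st import *
a=[]
for n,(cx,cy,u,v) in {"scene":(445,215,271,242),"side":(317,195,300,281)}.items():
    d=env.capture(n);f=((d["frame"]/255.)**.6*255).astype(np.uint8)
    a.append(np.vstack([cv2.resize(f[y-38:y+38,x-50:x+50],(400,300),interpolation=cv2.INTER_CUBIC) for x,y in [(cx,cy),(u,v)]]))
cv2.imwrite("pics/crop22.png",np.hstack(a))
c=env.capture("wrist");cv2.imwrite("pics/wrist22.png",c["frame"])
```

```text
27.35 tcp [0.5476 0.2199 0.2307] yaw -6.474798171368654 z [ 0.0029  0.0019 -1.    ] F [-0.0195  0.3227 -0.0738] T [-0.0088 -0.0186  0.0086] w 0.04978195761123431 q7 -0.5496129499766108
untilt units [ 0.0255 -0.0209  0.    ]
```

View pics/crop22.png

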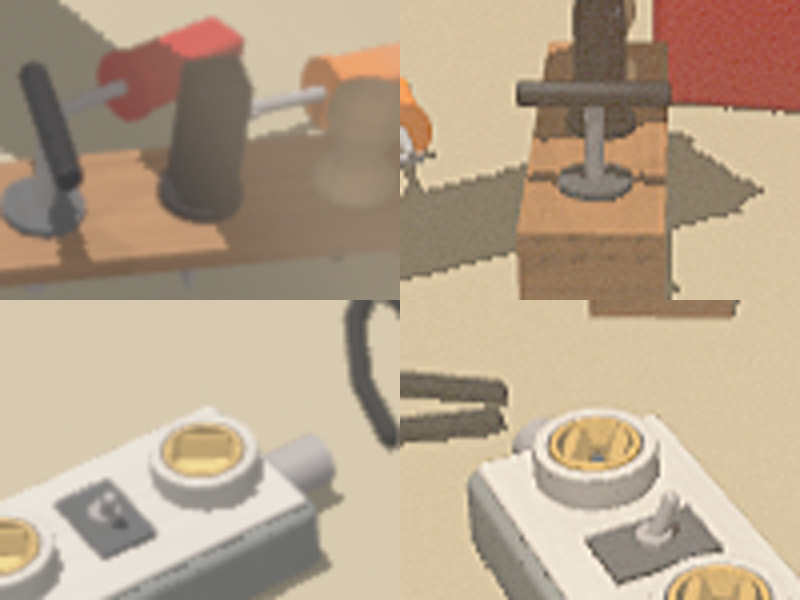

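View pics/wrist22.png

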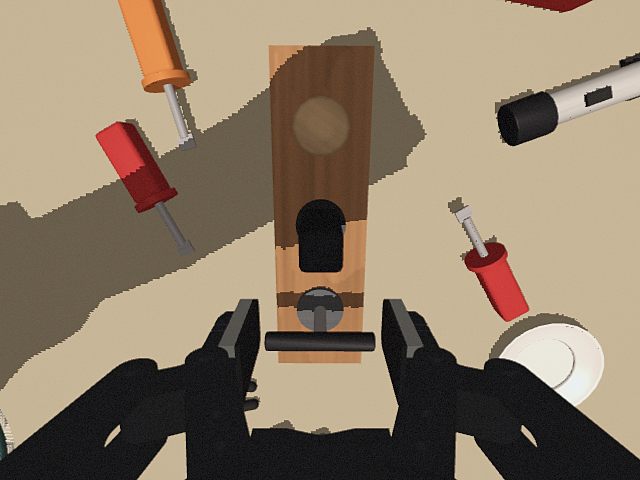

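Run:
```python
from h import *
print(env.state()["ft_force"]); print(env.job_done())
```

```text
[0.30143843 0.07148345 0.06633596]
the job is handed in; nothing more can be done
None
```

The loose screw is turned home and the black screwdriver is back upright in its middle rack hole, let go. I handed the job in at about 27.5 s; no verdict was reported.

**What I did:** I took the black driver from the rack and seated its blade in the proud screw at the cable-gland end of the box. I turned it clockwise under about 20 N of downward push until it stopped. I then lowered the driver into its hole until the guard touched the rack, opened the fingers and backed straight up.

**Last checks:**
- **Screw:** The tool sank 6.0 mm in all. It then stopped sinking while the torque rose to about 0.23 N m, above the stated 0.15, which I read as the stop. In the images the head is flush with its collar, and its slot is parallel to the already-home screw's within about 3 degrees.
- **Driver:** It stands upright in the hole with its guard on the rack top. The gripper is clear of it, with a wrist force near zero.

**What disagreed:**
- **Slot direction:** The brief says a home slot lies along the box. Both slots now sit about 34 degrees off the box axis, but they match each other, and the turn I measured fits 1.2 rad.
- **Extra turn:** I turned the tool about 12 degrees past where the stop should be. The blade's play is already counted in that, so I put the rest down to the driver twisting slightly in the grip.
- **First grasp:** The gripper drifted about 8 mm sideways and ended up about 15 mm too high as it closed, so I opened it and gripped again lower down.
- **Look-alikes:** The red and orange screwdrivers stood upright at the start and were lying on the bench by about 2 to 3.5 s, before the arm came near them.

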